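# Put up the price board at the delicatessen counter

### The job

Take the green price plate out of the wooden rack and slide it, lower edge first, fully home into the slot of the tilting frame on the grey stand. Then flip the stand's red leg up over its centre and all the way down onto the counter on the customers' side, and finally take hold of the board, bring it upright against its tendency to tip, and finish while still holding it upright and still, with the plate fully in its slot. Leave the blue plate, the jars, the bottle and the carton where they stand.

Things in the scene. Friction and masses are not known exactly. Their poses are not given: they have to be found in the camera images.
- stand: Grey board stand, fixed to the counter. Base plate 150 (x) by 262 (y) by 12 mm. Origin: on the counter, under the middle of the tilting frame (the base plate reaches from y = -160 to +102 mm). Its x axis points to the customers' side (away from the robot, turned up to 0.3 rad either way), y along the slot, z up. It carries the tilting frame in the middle and the red leg at its -y end.
- tilt_frame (a joint): Lean of the dark steel slotted frame about its hinge (along the stand's y axis, 32 mm above the counter, over the stand's origin). 0 = upright; positive leans back to the stand's -x side (the robot), negative leans forward to +x. Swings freely, lightly damped, with stops at -0.30 and +0.30 rad; top-heavy, so left alone it falls to one of the stops (at the start it rests at +0.30). The frame weighs about 0.5 kg.
- slot (a point): Middle of the floor of the frame's slot, 10 mm above the hinge along the frame; turns with the frame: z up along the slot (leaning with the frame), y along the slot, x across it. The slot is 10.4 to 11 mm wide (x), 132 mm long (y) and 50 mm deep; above that two yellow lips, up to 66 mm above the slot floor, flare to a mouth about 26 mm wide. Steel posts close both ends (outside width 156 mm, tops 66 mm above the slot floor).
- leg (a joint): Swing of the red leg about its hinge (along the stand's y axis). 0 = stowed, leaning 0.5 rad from vertical to the stand's -x side; 0.5 = vertical (over centre); 2.07 = flat, pointing to +x, its rubber foot on the counter. Swings easily: past the vertical it falls on by its own weight; short of it, it falls back.
- leg_hinge (a point): Point on the leg's hinge axis, at the middle of the leg's width: 125 mm along the stand's -y axis from its origin, 32 mm above the counter. Nothing but the grey lugs (tops 44 mm above the counter) within 35 mm beside the leg.
- leg_mid (a point): Point on the red leg 60 mm from its hinge. The leg is a bar 12 mm thick and 14 mm wide (y), 112 mm long from hinge to end, with a rubber foot at its end, 20 mm wide, that stands out about 28 mm to the +x side when the leg is upright.
- rack: Light wooden rack, fixed to the counter, 150 by 150 mm. Origin: on the counter at its middle. Two slots along its y axis, at x = -40 and +40 mm, 11 mm wide, floor 10 mm and top 46 mm above the counter; each holds one price plate standing upright, either plate in either slot.
- green_plate_mid (a point): Centre of the green price plate (yellow disc and white band on it): 8 mm thick (x), 120 mm wide (y), 130 mm tall (z); about 0.14 kg. It stands upright in a rack slot, its face square to the rack's x axis, its top 140 mm above the counter. Fully home in the frame its centre is 65 mm above the slot floor and its top 130 mm above it.
- blue_plate_mid (a point): Centre of the blue price plate, same size, in the other rack slot. Stays there.
- oil_bottle: Green bottle, 60 mm across, 220 mm tall, at the right side. Origin under its middle. Leave alone.
- jam_jar: Amber jar with red cap, 68 mm across, 85 mm tall, at the left side. Origin under its middle. Leave alone.
- olive_jar: Green jar with brass cap, 72 mm across, 110 mm tall, at the left side. Origin under its middle. Leave alone.
- milk_carton: Red carton, 70 by 70 by 190 mm, at the right side. Origin under its middle. Leave alone.

How it is judged:
By the outcome, as a careful person would: the job done as asked, in the order asked, and still so for the second after the job is handed in, while the arm keeps its last pose, push and grip.
It also fails if it takes over 64 s, if anything falls off the work surface, if the arm or the gripper's body presses on something with over 40 N, if the wrist force passes 120 N, or if a joint passes its speed limit or range.

### The arm

A 6-joint arm with a two-finger parallel gripper is mounted at the origin on the work surface. World frame = base frame: x ahead of the robot, y to its left, z up, the work surface at z = 0. Lengths are in m, angles in rad, forces in N, time in s.
With the tool pointing down it reaches from about 0.375 to 0.9 m from the base axis. Payload 3.1 kg.
Tool frame: the origin (TCP) lies midway between the tips of the shut fingers; the grasp point (between the pads) lies 19 mm behind it; z points along the fingers, y is the direction in which the jaws open and shut (so a half turn about z gives the same grasp; the last joint's range is limited). The gripper opens to 85 mm and grips with 20 to 120 N. Pads are 22 mm wide; open, the fingers measure 114 mm over their backs; the gripper's body (76 mm by 85 mm) begins 54 mm behind the grasp point. The pads swing forward as they close: fully open they stand 13 mm farther back than shut.
Start: joints at [-1.371, 0.527, 1.433, -0, 1.181, -0.178], TCP at [0.231, -0.581, 0.231] pointing down, gripper open.
Joint ranges: [-3.08, 3.08], [-0.75, 2.2], [0.22, 2.44], [-1.43, 4.57], [0, 2.65], [-2.85, 2.85]. Speed limits (rad/s): [2.79, 2.79, 3.14, 3.14, 3.14, 3.14].

### API

Orientations are given as a unit quaternion [x, y, z, w].
In Python, from station import manip gives the robot as it stands.
- The arm moves only by the tool servo_tool, never from a script. Its argument "motion" is a list of rows, each a list of 7 numbers: the shift along the tool's x, y, z in mm, then the turn, a rotation vector about the tool's x, y, z in rad, then the opening, from -1 (shut) to 1 (fully open), so that 0 is half open. In form: [[x, y, z, rx, ry, rz, hand], ...]. A call has 1 to 12 rows; each row shifts and turns the pose as measured when the row begins, along the tool's axes as they then stand; what a row does not reach is not made up. A row lasts 1/12 s, in which the tool goes at most 41.7 mm and 7.16 degrees, less where a joint would pass 70% of its speed; a pose out of reach is approached as far as the arm can. A call with a gripper value outside its range is refused whole. The fingers move at their own pace and stop on an object; "grip_force" is the grip in N (left out, the last holds). Time passes only in rows, so rows that do not move let the fingers close. It gives the time, the measured TCP pose, the force and the opening at its end, in the units of the state.
- manip.sense(): the state, without advancing time (a new reading comes with each control period).
- manip.snapshot(name): name is "scene" or "top"; returns a dict with "frame" (384x512x3 uint8, red, green, blue), "mtx" (3x3 intrinsics, pixels), "world_from_camera" (4x4, takes a point from camera to world coordinates). Camera axes: x right, y up, looking along -z (the intrinsics and any distortion apply to the point x, -y, -z); pixel columns grow to the right and rows downward; lengths in m; the calibration is good to about 2 mm. A picture is of the moment at which its call begins. There is no depth.
- manip.sign_off(): hands the job in, once; it reports no verdict.
The state is a dict: "t": time; "q": joint angles; "qd": joint speeds; "tau": joint torques, N m; "tcp_pos": TCP position; "tool_rot": TCP orientation; "force": force on the tool from outside, world axes, zero at the start; "ft_torque": the same for the moment, N m; "finger_gap": opening from 0.0 (shut) to 1.0 (fully open).
Only numpy, scipy, OpenCV 4.12 (cv2) and the standard library are available. Lean on these libraries where they do the work, as an engineer would, in place of code of your own. Each camera call takes 0.05 s, during which the arm holds its last target.

## Working session

There is one attempt and no reset: what is moved stays moved. The work goes in short steps, Python scripts to look and compute and a tool call to move; the robot and the scene stay as the last step left them, time stands still between calls to the robot, and variables do not carry over. Pictures are saved under pics/ and viewed, and the job is handed in when it is done.

Besides the shell and the picture viewer there is one more tool, called after "Call:" as a command line: name --pt "numbers of a row" for each row, then --argument value for the rest. servo_tool: Moves the arm, as the interface text tells. Its arguments: {"type":"object","properties":{"motion":{"type":"array"},"grip_force":{"type":"number"}},"required":["motion"]}

```bash
mkdir -p pics; ls; python3 - <<'E'
from station import manip
import cv2,numpy as np
s=manip.sense();print(s)
for n in("scene","top"):
    d=manip.snapshot(n);cv2.imwrite(f"pics/{n}0.png",d["frame"][:,:,::-1]);print(n,d["mtx"].tolist(),np.round(d["world_from_camera"],4).tolist(),[k for k in d])
E
```

```text
pics
{'t': 0.0, 'q': array([-1.37053710e+00,  5.28454262e-01,  1.43392138e+00,  8.59337243e-06,
        1.18136950e+00, -1.78490994e-01]), 'qd': array([-1.90445829e-05,  1.59657834e-04, -6.26102672e-04,  8.02426126e-04,
       -1.43811010e-03,  9.44076643e-05]), 'tau': array([ 5.34451756e-04, -4.42353487e+01, -1.78022182e+01, -6.75442652e-05,
        8.35040380e-03,  1.17268648e-07]), 'tcp_pos': array([ 0.23098969, -0.5799771 ,  0.23033485]), 'tool_rot': array([ 9.82121798e-01,  1.88243500e-01, -7.74069974e-06, -1.07621905e-03]), 'force': array([-0.77110177, -0.65137564, -0.85611378]), 'ft_torque': array([0.02470403, 0.00084827, 0.01652611]), 'finger_gap': 0.9964382714481425}
scene [[397.51280104665847, 0.0, 252.46375279799616], [0.0, 397.51280104665847, 191.45655764652406], [0.0, 0.0, 1.0]] [[0.4198, -0.5313, 0.7359, 1.5697], [0.9075, 0.2318, -0.3503, -0.5214], [0.0156, 0.8149, 0.5794, 0.916], [0.0, 0.0, 0.0, 1.0]] ['frame', 'mtx', 'world_from_camera']
top [[458.6787852325556, 0.0, 251.05531476008238], [0.0, 458.6787852325556, 186.49953147194398], [0.0, 0.0, 1.0]] [[-0.0131, 0.9941, -0.1078, 0.3001], [-0.9999, -0.0131, 0.0007, -0.0075], [-0.0007, 0.1078, 0.9942, 1.78], [0.0, 0.0, 0.0, 1.0]] ['frame', 'mtx', 'world_from_camera']
```

View pics/scene0.png

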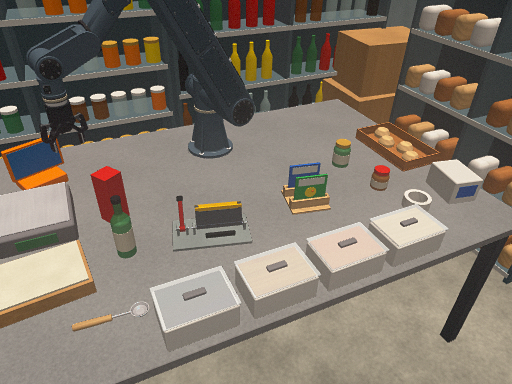

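View pics/top0.png

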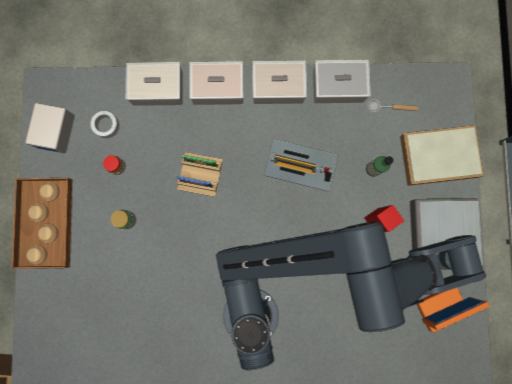

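```bash
cat > h.py <<'E'
import cv2,numpy as np
from station import manip
def ray(d,px):
    K=d["mtx"];T=d["world_from_camera"]
    u,v=px;c=np.array([(u-K[0,2])/K[0,0],-(v-K[1,2])/K[1,1],-1.])
    return T[:3,3],T[:3,:3]@c
def onz(d,px,z):
    o,r=ray(d,px);return o+r*(z-o[2])/r[2]
def proj(d,P):
    K=d["mtx"];T=d["world_from_camera"];c=T[:3,:3].T@(np.array(P)-T[:3,3]);return K[0,0]*c[0]/-c[2]+K[0,2],K[1,1]*c[1]/c[2]+K[1,2]
def crop(d,name,x0,y0,x1,y1,s):
    f=d["frame"][y0:y1,x0:x1,::-1];cv2.imwrite("pics/"+name,cv2.resize(f,None,fx=s,fy=s,interpolation=cv2.INTER_CUBIC))
E
python3 - <<'E'
from h import *
a=manip.snapshot("scene");b=manip.snapshot("top")
import pickle;pickle.dump((a,b),open("s0.pkl","wb"))
crop(a,"sc_a.png",165,150,345,260,4);crop(b,"tp_a.png",165,130,345,205,4)
E
```

```text
(no output)
```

View pics/sc_a.png

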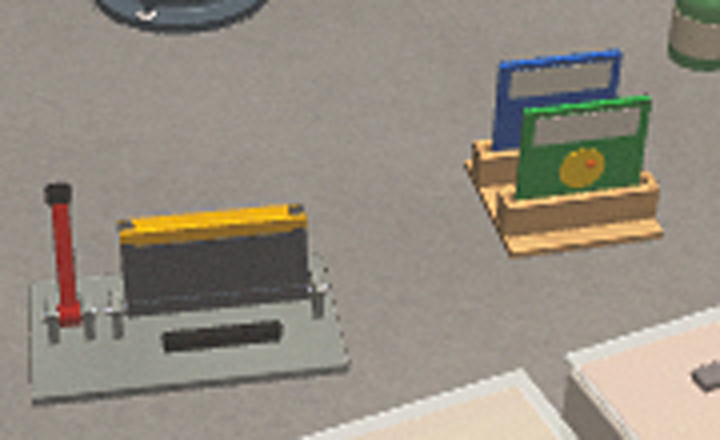

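View pics/tp_a.png

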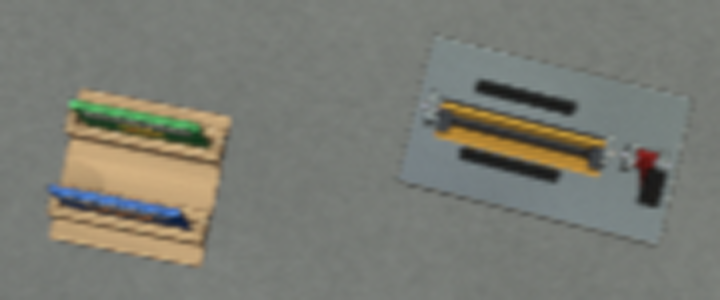

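```bash
python3 - <<'E'
from h import *
import pickle
a,b=pickle.load(open("s0.pkl","rb"))
f=b["frame"]; hsv=cv2.cvtColor(f,cv2.COLOR_RGB2HSV)
print(f[175,272+0:280:2].tolist(),f[160,255].tolist(),f[150,300].tolist())
# stand base: blue-ish vs counter
roi=np.zeros(f.shape[:2],bool);roi[130:200,255:350]=1
m=((f[...,2].astype(int)-f[...,0])>5)&roi|((hsv[...,1]>110)&roi)
m=cv2.morphologyEx(m.astype(np.uint8),cv2.MORPH_CLOSE,np.ones((5,5)))
m=cv2.morphologyEx(m,cv2.MORPH_OPEN,np.ones((3,3)))
c=max(cv2.findContours(m,0,1)[0],key=cv2.contourArea);r=cv2.minAreaRect(c);print(r)
P=[onz(b,p,.012) for p in cv2.boxPoints(r)];print(np.round(P,4),[np.linalg.norm(P[i]-P[i-1]) for i in range(4)])
mid=np.mean(P,0);print("mid",mid)
def rect(d,lo,hi,x0,y0,x1,y1,nm):
    h=cv2.cvtColor(d["frame"],cv2.COLOR_RGB2HSV);m=cv2.inRange(h,lo,hi);k=np.zeros_like(m);k[y0:y1,x0:x1]=1;m=m*k
    cs=[c for c in cv2.findContours(m,0,1)[0] if cv2.contourArea(c)>10]
    for c in cs:
        r=cv2.minAreaRect(c);print(nm,r,cv2.boxPoints(r).round(1).tolist())
rect(b,(20,150,80),(32,255,255),255,130,350,200,"yel top")
rect(a,(18,150,80),(32,255,255),180,190,260,230,"yel sc")
rect(b,(50,120,40),(75,255,255),170,140,230,200,"green top")
rect(a,(50,120,40),(75,255,255),270,160,340,215,"green sc")
rect(b,(100,120,60),(125,255,255),170,140,230,200,"blue top")
# rack: wood
h=hsv;m=cv2.inRange(h,(8,60,60),(20,255,255));k=np.zeros_like(m);k[145:205,170:230]=1;m*=k
c=max(cv2.findContours(m,0,1)[0],key=cv2.contourArea);r=cv2.minAreaRect(c);print("rack",r);print([onz(b,p,.01).round(4).tolist() for p in cv2.boxPoints(r)])
E
```

```text
[[118, 128, 132], [118, 128, 132], [119, 129, 132], [117, 127, 131]] [119, 123, 118] [124, 136, 134]
((300.76470947265625, 164.44119262695312), (66.69729614257812, 36.865413665771484), 14.03624439239502)
[[ 0.5392 -0.0594  0.012 ]
 [ 0.6802 -0.0968  0.012 ]
 [ 0.6125 -0.3483  0.012 ]
 [ 0.4727 -0.309   0.012 ]] [np.float64(0.25827836547483785), np.float64(0.145868485867969), np.float64(0.2604765499802853), np.float64(0.1453041560879741)]
mid [ 0.57612782 -0.20336112  0.012     ]
yel top ((295.3529968261719, 161.0882568359375), (40.01837158203125, 2.425356149673462), 14.03624439239502) [[275.6000061035156, 157.39999389648438], [276.20001220703125, 155.10000610351562], [315.1000061035156, 164.8000030517578], [314.5, 167.10000610351562]]
yel sc ((217.87513732910156, 205.66796875), (6.658303260803223, 46.35921096801758), 84.64418029785156) [[194.5, 204.5], [240.60000610351562, 200.1999969482422], [241.3000030517578, 206.8000030517578], [195.10000610351562, 211.10000610351562]]
blue top ((193.53062438964844, 180.83917236328125), (31.949392318725586, 3.1341278553009033), 10.784297943115234) [[177.5, 179.39999389648438], [178.10000610351562, 176.3000030517578], [209.5, 182.3000030517578], [208.89999389648438, 185.39999389648438]]
rack ((198.84616088867188, 173.76922607421875), (40.39991760253906, 38.438758850097656), 11.309932708740234)
[[0.4875, 0.2855, 0.01], [0.6355, 0.2566, 0.01], [0.6021, 0.1018, 0.01], [0.4547, 0.1319, 0.01]]
```

```bash
python3 - <<'E'
from h import *
import pickle
a,b=pickle.load(open("s0.pkl","rb"))
h=cv2.cvtColor(b["frame"],cv2.COLOR_RGB2HSV)
print(h[158,190].tolist(),h[160,200].tolist())
for d,(x0,y0,x1,y1),nm in((b,(170,140,230,200),"top"),(a,(285,160,340,215),"sc")):
    h=cv2.cvtColor(d["frame"],cv2.COLOR_RGB2HSV);m=cv2.inRange(h,(45,90,30),(80,255,255))
    k=np.zeros_like(m);k[y0:y1,x0:x1]=1;m*=k
    ys,xs=np.nonzero(m);print(nm,len(xs),xs.min(),xs.max(),ys.min(),ys.max())
    # bright (lit top face)
    v=h[...,2];print(np.percentile(v[m>0],[5,50,95]))
    mb=m*(v>np.percentile(v[m>0],60)) 
    for q in (m,mb.astype(np.uint8)):
        c=max(cv2.findContours(q,0,1)[0],key=cv2.contourArea);r=cv2.minAreaRect(c);print(r,cv2.boxPoints(r).round(1).tolist())
    cv2.imwrite(f"pics/m_{nm}.png",cv2.resize(np.hstack([m[y0:y1,x0:x1],mb[y0:y1,x0:x1]]),None,fx=6,fy=6,interpolation=0))
# predictions
t=-.26;R=np.array([[np.cos(t),-np.sin(t)],[np.sin(t),np.cos(t)]])
O=np.array([.5836,-.1753])
def stand(x,y,z):return np.r_[O+R@[x,y],z]
for nm,d in(("sc",a),("top",b)):
  print(nm,"base",[np.round(proj(d,stand(x,y,.012)),1).tolist() for x,y in((-.075,-.16),(.075,-.16),(.075,.102),(-.075,.102))])
  # post tops, lean .3
  print("posts",[np.round(proj(d,stand(-np.sin(.3)*.076,y,.032+.076*np.cos(.3))),1).tolist() for y in(-.078,.078)])
E
```

```text
[61, 78, 117] [61, 76, 101]
top 102 183 216 155 165
[ 56.05 150.5  173.95]
((199.4807586669922, 160.09616088867188), (34.3203239440918, 5.099019527435303), 11.309932708740234) [[182.1999969482422, 159.1999969482422], [183.1999969482422, 154.1999969482422], [216.8000030517578, 161.0], [215.8000030517578, 166.0]]
((196.9920196533203, 158.04400634765625), (20.392940521240234, 1.3416409492492676), 10.30484676361084) [[186.8000030517578, 156.89999389648438], [187.10000610351562, 155.60000610351562], [207.10000610351562, 159.1999969482422], [206.89999389648438, 160.5]]
sc 395 294 327 174 199
[ 88.   95.  180.3]
((310.45904541015625, 186.15185546875), (22.141414642333984, 35.69499969482422), 83.2901611328125) [[291.3999938964844, 177.1999969482422], [326.8999938964844, 173.10000610351562], [329.5, 195.10000610351562], [294.0, 199.1999969482422]]
((311.46246337890625, 175.68087768554688), (1.5773566961288452, 31.255033493041992), 83.2901611328125) [[295.79998779296875, 176.6999969482422], [326.8999938964844, 173.10000610351562], [327.1000061035156, 174.60000610351562], [296.0, 178.3000030517578]]
sc base [[172.1, 220.7], [172.6, 250.0], [252.3, 241.4], [245.2, 213.6]]
posts [[194.4, 206.8], [240.8, 202.5]]
top base [[329.1, 191.1], [337.8, 154.0], [272.7, 137.9], [263.4, 174.7]]
posts [[314.9, 169.5], [273.8, 159.3]]
```

```bash
python3 - <<'E'
from h import *
import pickle
a,b=pickle.load(open("s0.pkl","rb"))
crop(b,"tr.png",170,145,235,200,11);crop(a,"sr.png",275,155,340,220,9)
E
```

```text
(no output)
```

View pics/tr.png

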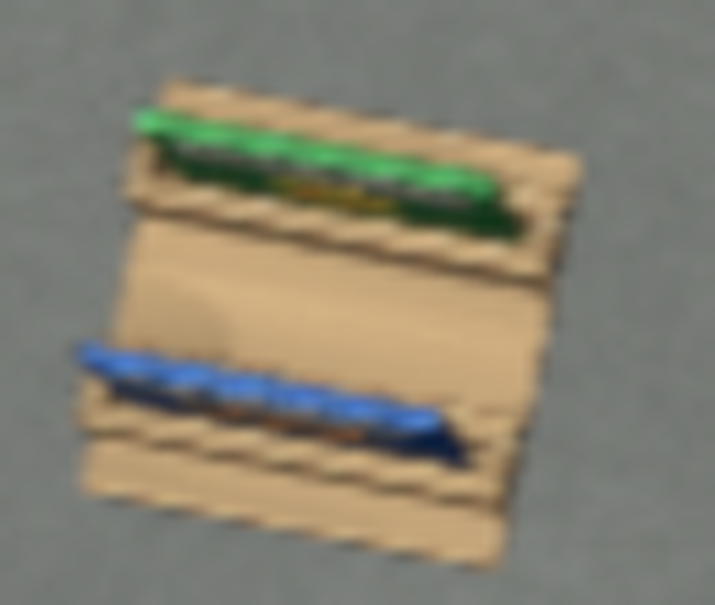

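View pics/sr.png

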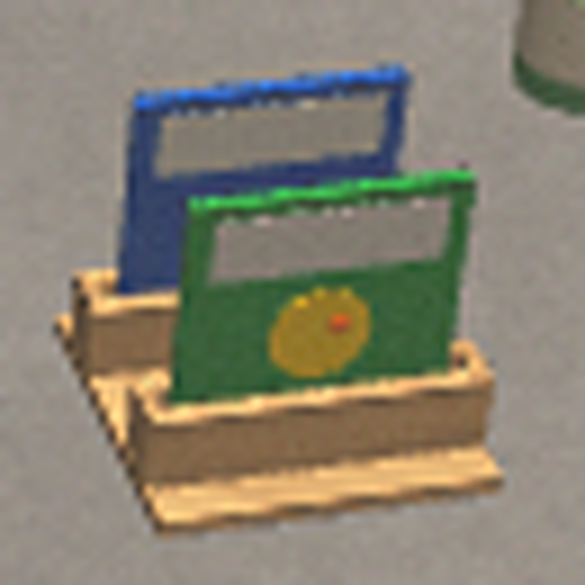

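```bash
python3 - <<'E'
from h import *
import pickle
a,b=pickle.load(open("s0.pkl","rb"))
def T(x,y):return((x+.5)/11-.5+170,(y+.5)/11-.5+145)
def S(x,y):return((x+.5)/9-.5+275,(y+.5)/9-.5+155)
print("top",[onz(b,T(*p),.14).round(4).tolist() for p in((137,118),(497,188),(316,153))])
print("sc",[onz(a,S(*p),.14).round(4).tolist() for p in((191,204),(473,178),(332,190))])
print("blue",[onz(b,T(*p),.14).round(4).tolist() for p in((80,352),(442,420))])
print("rack corners",[onz(b,T(*p),.01).round(4).tolist() for p in((165,78),(582,155),(498,568),(80,490))])
E
```

```text
top [[0.5951, 0.2401, 0.14], [0.5702, 0.1216, 0.14], [0.5826, 0.1812, 0.14]]
sc [[0.5664, 0.1259, 0.14], [0.595, 0.2394, 0.14], [0.58, 0.1826, 0.14]]
blue [[0.5176, 0.2586, 0.14], [0.4936, 0.14, 0.14]]
rack corners [[0.6328, 0.2498, 0.01], [0.603, 0.1016, 0.01], [0.4562, 0.1321, 0.01], [0.4858, 0.2794, 0.01]]
```

```bash
cat >> h.py <<'E'
from scipy.spatial.transform import Rotation as Ro, Slerp
def toolR(phi,lean=0.):
    # tool x at world angle phi (along slot y), lean>0: frame leaning to robot side by lean
    x=np.array([np.cos(phi),np.sin(phi),0]);sx=np.array([np.sin(phi),-np.cos(phi),0])
    z=np.sin(lean)*sx-np.cos(lean)*np.array([0,0,1.])
    return Ro.from_matrix(np.c_[x,np.cross(z,x),z])
def plan(pts,hand,s=None):
    """pts: list of (pos,Rot,nrows)"""
    s=s or manip.sense();p=np.array(s["tcp_pos"]);R=Ro.from_quat(s["tool_rot"]);out=[]
    for q,Q,n in pts:
        q=np.array(q);sl=Slerp([0,1],Ro.concatenate([R,Q]));p0,R0=p,R
        for i in range(1,n+1):
            pn=p0+(q-p0)*i/n;Rn=sl(i/n)
            d=R.inv().apply(pn-p)*1000;w=(R.inv()*Rn).as_rotvec()
            out.append([round(float(v),1) for v in d]+[round(float(v),4) for v in w]+[hand]);p,R=pn,Rn
    print(len(out));print("["+",\n".join(str([v+0 for v in r]) for r in out)+"]")
def st():
    s=manip.sense();R=Ro.from_quat(s["tool_rot"]).as_matrix();print("t",round(s["t"],2),"p",s["tcp_pos"].round(4),"x",R[:,0].round(3),"z",R[:,2].round(3),"F",s["force"].round(1),"T",s["ft_torque"].round(2),"gap",round(s["finger_gap"],3),"q",s["q"].round(2));return s
E
python3 - <<'E'
from h import *
import pickle
a,b=pickle.load(open("s0.pkl","rb"))
print(onz(b,(381,161),.22),onz(b,(384,218),.19),proj(b,[.582,.182,.14]))
st()
plan([((.25,-.5,.40),toolR(.6),4),((.50,-.20,.40),toolR(1.0),10),((.582,.182,.28),toolR(1.37),10)],0.7)
E
```

```text
[ 0.55165536 -0.45681193  0.22      ] [ 0.356853   -0.46712095  0.19      ] (np.float64(198.04307046637382), np.float64(158.62751530915307))
t 0.2 p [ 0.2311 -0.5803  0.2307] x [0.929 0.37  0.   ] z [-0.     0.001 -1.   ] F [-0.7 -0.6 -0.2] T [-0.   -0.    0.05] gap 1.001 q [-1.37  0.53  1.43  0.    1.18 -0.18]
24
[[11.8, -16.9, -42.3, -0.0003, -0.0001, -0.0553, 0.7],
[12.7, -16.3, -42.3, -0.0003, -0.0001, -0.0553, 0.7],
[13.6, -15.5, -42.3, -0.0003, -0.0001, -0.0553, 0.7],
[14.4, -14.7, -42.3, -0.0003, -0.0001, -0.0553, 0.7],
[37.6, -10.6, 0.0, 0.0, 0.0, -0.04, 0.7],
[38.0, -9.1, 0.0, 0.0, 0.0, -0.04, 0.7],
[38.3, -7.6, 0.0, 0.0, 0.0, -0.04, 0.7],
[38.6, -6.1, 0.0, 0.0, 0.0, -0.04, 0.7],
[38.8, -4.5, 0.0, 0.0, 0.0, -0.04, 0.7],
[38.9, -3.0, 0.0, 0.0, 0.0, -0.04, 0.7],
[39.0, -1.4, 0.0, 0.0, 0.0, -0.04, 0.7],
[39.1, 0.2, 0.0, 0.0, 0.0, -0.04, 0.7],
[39.0, 1.7, 0.0, 0.0, 0.0, -0.04, 0.7],
[38.9, 3.3, 0.0, 0.0, 0.0, -0.04, 0.7],
[36.6, -13.7, 12.0, 0.0, 0.0, -0.037, 0.7],
[37.1, -12.4, 12.0, 0.0, 0.0, -0.037, 0.7],
[37.5, -11.0, 12.0, 0.0, 0.0, -0.037, 0.7],
[37.9, -9.6, 12.0, 0.0, 0.0, -0.037, 0.7],
[38.2, -8.2, 12.0, 0.0, 0.0, -0.037, 0.7],
[38.5, -6.8, 12.0, 0.0, 0.0, -0.037, 0.7],
[38.7, -5.3, 12.0, 0.0, 0.0, -0.037, 0.7],
[38.9, -3.9, 12.0, 0.0, 0.0, -0.037, 0.7],
[39.0, -2.5, 12.0, 0.0, 0.0, -0.037, 0.7],
[39.1, -1.0, 12.0, 0.0, 0.0, -0.037, 0.7]]
```

Call:
servo_tool --pt "8 -12 -38 0 0 -0.055 0.7" --pt "12 -16 -38 0 0 -0.055 0.7" --pt "13 -15 -38 0 0 -0.055 0.7" --pt "14 -15 -38 0 0 -0.055 0.7" --pt "36 -11 0 0 0 -0.04 0.7" --pt "38 -9 0 0 0 -0.04 0.7" --pt "38 -8 0 0 0 -0.04 0.7" --pt "38 -6 0 0 0 -0.04 0.7" --pt "38 -4 0 0 0 -0.04 0.7" --pt "38 -3 0 0 0 -0.04 0.7" --pt "38 -1 0 0 0 -0.04 0.7" --pt "38 0 0 0 0 -0.04 0.7" --grip_force 60

```text
t: 1.2
tcp_pos: [0.4426, -0.2644, 0.3869]
tool_rot: [0.894, 0.448, 0.001, -0.002]
force: [0.4, -0.7, -0.9]
finger_gap: 0.848
```

```bash
python3 - <<'E'
from h import *
st()
plan([((.582,.182,.26),toolR(1.37),13)],0.7)
E
```

```text
t 1.2 p [ 0.4426 -0.2644  0.3869] x [0.599 0.801 0.004] z [ 0.001  0.005 -1.   ] F [ 0.4 -0.7 -0.9] T [-0.02 -0.05 -0.06] gap 0.848 q [-0.76  0.22  1.48  0.    1.44 -0.12]
13
[[33.9, -12.0, 9.9, -0.0001, -0.0004, -0.0339, 0.7],
[34.3, -10.8, 9.9, -0.0001, -0.0004, -0.0339, 0.7],
[34.6, -9.6, 9.9, -0.0001, -0.0004, -0.0339, 0.7],
[34.9, -8.4, 9.9, -0.0001, -0.0004, -0.0339, 0.7],
[35.2, -7.3, 9.9, -0.0001, -0.0004, -0.0339, 0.7],
[35.4, -6.1, 9.9, -0.0001, -0.0004, -0.0339, 0.7],
[35.6, -4.9, 9.9, -0.0001, -0.0004, -0.0339, 0.7],
[35.8, -3.6, 9.8, -0.0001, -0.0004, -0.0339, 0.7],
[35.9, -2.4, 9.8, -0.0001, -0.0004, -0.0339, 0.7],
[35.9, -1.2, 9.8, -0.0001, -0.0004, -0.0339, 0.7],
[36.0, 0.0, 9.8, -0.0001, -0.0004, -0.0339, 0.7],
[35.9, 1.2, 9.8, -0.0001, -0.0004, -0.0339, 0.7],
[35.9, 2.4, 9.8, -0.0001, -0.0004, -0.0339, 0.7]]
```

Call:
servo_tool --pt "34 -12 10 0 0 -0.034 0.7" --pt "34 -11 10 0 0 -0.034 0.7" --pt "34.5 -9.5 10 0 0 -0.034 0.7" --pt "35 -8.5 10 0 0 -0.034 0.7" --pt "35 -7 10 0 0 -0.034 0.7" --pt "35.5 -6 10 0 0 -0.034 0.7" --pt "35.5 -5 10 0 0 -0.034 0.7" --pt "36 -3.5 10 0 0 -0.034 0.7" --pt "36 -2.5 10 0 0 -0.034 0.7" --pt "36 -1 10 0 0 -0.034 0.7" --pt "36 0 10 0 0 -0.034 0.7" --pt "36 1 10 0 0 -0.034 0.7"

```text
t: 2.2
tcp_pos: [0.5733, 0.1697, 0.2649]
tool_rot: [0.778, 0.628, 0.003, 0.003]
force: [0.5, 0.5, 1.0]
finger_gap: 0.847
```

```bash
python3 - <<'E'
from h import *
st()
plan([((.582,.182,.18),toolR(1.37),4),((.582,.182,.098),toolR(1.37),5)],0.4)
E
```

```text
t 2.2 p [0.5733 0.1697 0.2649] x [0.21  0.978 0.001] z [ 0.008 -0.    -1.   ] F [0.5 0.5 1. ] T [ 0.02 -0.   -0.03] gap 0.847 q [ 0.1   0.45  1.47 -0.    1.21  0.31]
9
[[3.4, 1.3, 21.2, 0.002, -0.0004, -0.0027, 0.4],
[3.4, 1.4, 21.2, 0.002, -0.0004, -0.0027, 0.4],
[3.4, 1.4, 21.2, 0.002, -0.0004, -0.0027, 0.4],
[3.4, 1.5, 21.2, 0.002, -0.0004, -0.0027, 0.4],
[0.0, 0.0, 16.4, 0.0, 0.0, 0.0, 0.4],
[0.0, 0.0, 16.4, 0.0, 0.0, 0.0, 0.4],
[0.0, 0.0, 16.4, 0.0, 0.0, 0.0, 0.4],
[0.0, 0.0, 16.4, 0.0, 0.0, 0.0, 0.4],
[0.0, 0.0, 16.4, 0.0, 0.0, 0.0, 0.4]]
```

Call:
servo_tool --pt "3.4 1.3 21 0.002 0 -0.003 0.4" --pt "3.4 1.4 21 0.002 0 -0.003 0.4" --pt "3.4 1.4 21 0.002 0 -0.003 0.4" --pt "3.4 1.5 21 0.002 0 -0.003 0.4" --pt "0 0 0 0 0 0 0.4"

```text
t: 2.62
tcp_pos: [0.5825, 0.1936, 0.1752]
tool_rot: [0.769, 0.639, 0.002, -0.002]
force: [0.2, -0.3, 0.0]
finger_gap: 0.701
```

```bash
python3 - <<'E'
from h import *
st()
a=manip.snapshot("scene");b=manip.snapshot("top")
crop(a,"s1.png",250,60,360,220,4);crop(b,"t1.png",150,130,280,210,5)
plan([((.582,.182,.098),toolR(1.368),5)],0.4)
E
```

```text
t 2.62 p [0.5825 0.1936 0.1752] x [0.184 0.983 0.005] z [ 0.     0.005 -1.   ] F [ 0.2 -0.3  0. ] T [-0.05  0.    0.01] gap 0.701 q [0.14 0.58 1.52 0.01 1.05 0.32]
5
[[-2.4, -0.2, 16.2, 0.001, -0.0012, 0.0034, 0.4],
[-2.4, -0.1, 16.2, 0.001, -0.0012, 0.0034, 0.4],
[-2.4, -0.1, 16.2, 0.001, -0.0012, 0.0034, 0.4],
[-2.3, -0.1, 16.2, 0.001, -0.0012, 0.0034, 0.4],
[-2.3, -0.1, 16.2, 0.001, -0.0012, 0.0034, 0.4]]
```

View pics/s1.png

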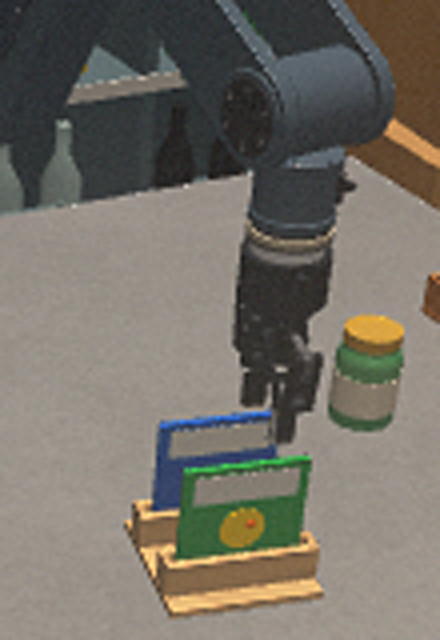

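Call:
servo_tool --pt "-2.4 0 16 0 -0.001 0.003 0.4" --pt "-2.4 0 16 0 -0.001 0.003 0.4" --pt "-2.4 0 16 0 -0.001 0.003 0.4" --pt "-2.4 0 15 0 -0.001 0.003 0.4" --pt "-2.4 0 10 0 -0.001 0.003 0.4" --pt "0 0 0 0 0 0 0.4"

```text
t: 3.22
tcp_pos: [0.5913, 0.1801, 0.1158]
tool_rot: [0.775, 0.631, 0.011, 0.008]
force: [-0.6, -0.4, 0.3]
finger_gap: 0.701
```

```bash
python3 - <<'E'
from h import *
st()
a=manip.snapshot("scene");b=manip.snapshot("top")
crop(a,"s2.png",250,60,360,220,4);crop(b,"t2.png",150,130,280,210,5)
plan([((.582,.182,.098),toolR(1.368),2)],0.4)
E
```

```text
t 3.22 p [0.5913 0.1801 0.1158] x [0.202 0.979 0.008] z [ 0.028  0.002 -1.   ] F [-0.6 -0.4  0.3] T [ 0.    0.   -0.03] gap 0.701 q [ 0.12  0.65  1.57 -0.    0.89  0.32]
2
[[-0.5, -5.6, 9.5, 0.015, -0.0044, -0.0002, 0.4],
[-0.5, -5.5, 9.6, 0.015, -0.0044, -0.0002, 0.4]]
```

View pics/s2.png

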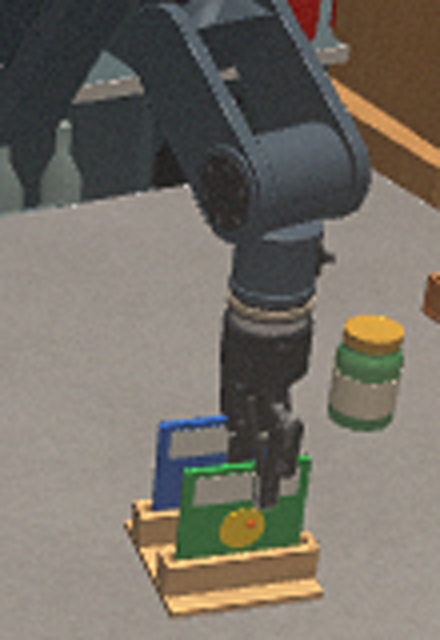

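```bash
python3 - <<'E'
from h import *
a=manip.snapshot("scene")
R=Ro.from_quat(manip.sense()["tool_rot"]);p=manip.sense()["tcp_pos"]
for o in ([0,0,0],[0,.035,0],[0,.035,-.03],[0,-.035,0],[0,0,-.15]):
    u,v=proj(a,p+R.apply(o));print(o,(u-250)*4,(v-60)*4)
print([((u-250)*4,(v-60)*4) for u,v in [proj(a,P) for P in((.595,.2403,.14),(.570,.1238,.14))]])
E
```

```text
[0, 0, 0] 249.16645849539964 491.12328706748804
[0, 0.035, 0] 263.09080462726 511.97671484077
[0, 0.035, -0.03] 266.140270345456 483.14847392225397
[0, -0.035, 0] 235.78358706342829 471.08078452101824
[0, 0, -0.15] 263.98539027033075 341.5573674094064
[(np.float64(309.3197731987218), np.float64(457.1054448982677)), (np.float64(183.14046200216967), np.float64(471.468977404983))]
```

Call:
servo_tool --pt "0 -5.5 9 0.015 -0.004 0 0.4" --pt "0 -5 8 0.01 -0.004 0 0.4" --pt "0 0 0 0 0 0 0.4" --pt "0 0 0 0 0 0 0.4"

```text
t: 3.7
tcp_pos: [0.584, 0.1839, 0.1023]
tool_rot: [0.775, 0.632, 0.004, 0.003]
force: [0.1, -0.3, 0.0]
finger_gap: 0.701
```

```bash
python3 - <<'E'
from h import *
st()
plan([((.582,.182,.098),toolR(1.368),1)],0.4)
E
```

```text
t 3.7 p [0.584  0.1839 0.1023] x [0.201 0.98  0.002] z [ 0.009  0.001 -1.   ] F [ 0.1 -0.3  0. ] T [-0.03  0.04  0.05] gap 0.701 q [ 0.12  0.67  1.58 -0.    0.88  0.33]
1
[[-2.3, -1.6, 4.3, 0.009, -0.0025, 0.0, 0.4]]
```

Call:
servo_tool --pt "-2 -1.6 4 0.009 -0.002 0 0.4" --pt "0 0 0 0 0 0 0" --pt "0 0 0 0 0 0 -0.5" --pt "0 0 0 0 0 0 -1" --pt "0 0 0 0 0 0 -1" --pt "0 0 0 0 0 0 -1" --pt "0 0 0 0 0 0 -1" --pt "0 0 0 0 0 0 -1" --grip_force 60

```text
t: 4.37
tcp_pos: [0.5818, 0.1824, 0.0978]
tool_rot: [0.775, 0.632, -0.0, -0.001]
force: [-0.6, 0.3, -0.4]
finger_gap: 0.084
```

```bash
python3 - <<'E'
from h import *
st()
E
```

```text
t 4.37 p [0.5818 0.1824 0.0978] x [0.201 0.98  0.   ] z [-0.001  0.    -1.   ] F [-0.6  0.3 -0.4] T [ 0.   -0.07  0.03] gap 0.084 q [0.12 0.68 1.58 0.   0.88 0.32]
```

```bash
cat >> h.py <<'E'
O=np.array([.5836,-.1753,.032]);PH=np.pi/2-.26
def fr(L,lean=.3,y=0,x=0):
    sx=np.array([np.sin(PH),-np.cos(PH),0]);yy=np.array([np.cos(PH),np.sin(PH),0])
    up=-np.sin(lean)*sx+np.cos(lean)*np.array([0,0,1.]);xx=np.cos(lean)*sx+np.sin(lean)*np.array([0,0,1.])
    return O+L*up+y*yy+x*xx
def rel():
    s=manip.sense();R=Ro.from_quat(s["tool_rot"]).as_matrix();p=s["tcp_pos"]-O
    sx=np.array([np.sin(PH),-np.cos(PH),0]);yy=np.array([np.cos(PH),np.sin(PH),0]);z=R[:,2]
    print("stand-rel x,y,z mm",(np.array([p@sx,p@yy,p[2]+.032])*1000).round(1),"lean",round(float(np.arcsin(z@sx)),3),"tilt y",round(float(z@yy),3),"yaw err",round(float(R[:,0]@sx),3))
    up=-np.sin(.3)*sx+np.cos(.3)*np.array([0,0,1.]);xx=np.cos(.3)*sx+np.sin(.3)*np.array([0,0,1.]);print("frame L,x mm",round(p@up*1000,1),round(p@xx*1000,1))
E
python3 - <<'E'
from h import *
plan([((.5818,.1824,.20),toolR(1.368),5),(fr(.215),toolR(PH,.3),14)],-1)
E
```

```text
19
[[0.0, 0.0, -20.4, -0.0002, 0.0, 0.0001, -1],
[0.0, 0.0, -20.4, -0.0002, 0.0, 0.0001, -1],
[0.0, 0.0, -20.4, -0.0002, 0.0, 0.0001, -1],
[0.0, 0.0, -20.4, -0.0002, 0.0, 0.0001, -1],
[0.0, 0.0, -20.4, -0.0002, 0.0, 0.0001, -1],
[-24.7, 0.7, -2.7, -0.0214, -0.0006, 0.0041, -1],
[-24.7, 0.9, -2.6, -0.0214, -0.0006, 0.0041, -1],
[-24.7, 1.1, -2.6, -0.0214, -0.0006, 0.0041, -1],
[-24.7, 1.2, -2.6, -0.0214, -0.0006, 0.0041, -1],
[-24.7, 1.4, -2.5, -0.0214, -0.0006, 0.0041, -1],
[-24.7, 1.5, -2.5, -0.0214, -0.0006, 0.0041, -1],
[-24.7, 1.7, -2.4, -0.0214, -0.0006, 0.0041, -1],
[-24.7, 1.8, -2.4, -0.0214, -0.0006, 0.0041, -1],
[-24.7, 2.0, -2.3, -0.0214, -0.0006, 0.0041, -1],
[-24.7, 2.1, -2.3, -0.0214, -0.0006, 0.0041, -1],
[-24.7, 2.3, -2.2, -0.0214, -0.0006, 0.0041, -1],
[-24.7, 2.4, -2.1, -0.0214, -0.0006, 0.0041, -1],
[-24.7, 2.6, -2.1, -0.0214, -0.0006, 0.0041, -1],
[-24.7, 2.7, -2.0, -0.0214, -0.0006, 0.0041, -1]]
```

Call:
servo_tool --pt "0 0 -10 0 0 0 -1" --pt "0 0 -20 0 0 0 -1" --pt "0 0 -20 0 0 0 -1" --pt "0 0 -20 0 0 0 -1" --pt "0 0 -20 0 0 0 -1" --pt "0 0 -16 0 0 0 -1" --pt "0 0 0 0 0 0 -1" --grip_force 80

```text
t: 4.95
tcp_pos: [0.582, 0.1819, 0.2099]
tool_rot: [0.775, 0.632, -0.001, -0.0]
force: [1.5, -0.1, -0.7]
finger_gap: 0.084
```

```bash
python3 - <<'E'
from h import *
st()
a=manip.snapshot("scene");crop(a,"s3.png",250,60,360,220,4)
plan([(fr(.215),toolR(PH,.3),16)],-1)
E
```

```text
t 4.95 p [0.582  0.1819 0.2099] x [ 0.201  0.98  -0.001] z [-0.002 -0.    -1.   ] F [ 1.5 -0.1 -0.7] T [ 0.01 -0.07 -0.03] gap 0.084 q [ 0.12  0.53  1.49 -0.    1.12  0.32]
16
[[-21.6, 0.7, -1.8, -0.019, -0.0005, 0.0036, -1],
[-21.6, 0.8, -1.8, -0.019, -0.0005, 0.0036, -1],
[-21.6, 0.9, -1.7, -0.019, -0.0005, 0.0036, -1],
[-21.6, 1.0, -1.7, -0.019, -0.0005, 0.0036, -1],
[-21.6, 1.1, -1.7, -0.019, -0.0005, 0.0036, -1],
[-21.6, 1.2, -1.6, -0.019, -0.0005, 0.0036, -1],
[-21.6, 1.3, -1.6, -0.019, -0.0005, 0.0036, -1],
[-21.6, 1.4, -1.6, -0.019, -0.0005, 0.0036, -1],
[-21.6, 1.5, -1.5, -0.019, -0.0005, 0.0036, -1],
[-21.6, 1.6, -1.5, -0.019, -0.0005, 0.0036, -1],
[-21.6, 1.7, -1.5, -0.019, -0.0005, 0.0036, -1],
[-21.6, 1.8, -1.4, -0.019, -0.0005, 0.0036, -1],
[-21.6, 2.0, -1.4, -0.019, -0.0005, 0.0036, -1],
[-21.6, 2.1, -1.3, -0.019, -0.0005, 0.0036, -1],
[-21.5, 2.2, -1.3, -0.019, -0.0005, 0.0036, -1],
[-21.5, 2.3, -1.2, -0.019, -0.0005, 0.0036, -1]]
```

View pics/s3.png

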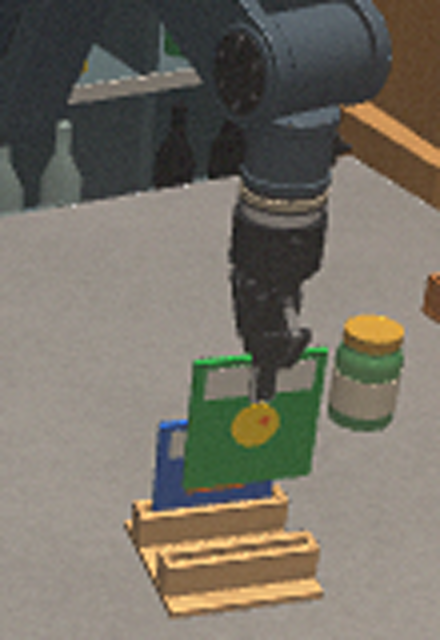

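Green plate held and clear of the rack, square; blue is still in place. On to the stand.

Call:
servo_tool --pt "-10 0.7 -1.8 -0.015 0 0.003 -1" --pt "-22 0.8 -1.8 -0.02 0 0.003 -1" --pt "-25 0.9 -1.8 -0.02 0 0.004 -1" --pt "-25 1 -1.8 -0.02 0 0.004 -1" --pt "-25 1.1 -1.8 -0.02 0 0.004 -1" --pt "-25 1.2 -1.8 -0.02 0 0.004 -1" --pt "-25 1.3 -1.8 -0.02 0 0.004 -1" --pt "-25 1.5 -1.8 -0.02 0 0.004 -1" --pt "-25 1.7 -1.8 -0.02 0 0.004 -1" --pt "-25 1.9 -1.8 -0.02 0 0.004 -1" --pt "-25 2 -1.8 -0.02 0 0.004 -1" --pt "-25 2 -1.8 -0.02 0 0.004 -1"

```text
t: 6.0
tcp_pos: [0.5156, -0.1067, 0.2184]
tool_rot: [0.783, 0.613, 0.065, 0.086]
force: [0.4, 0.1, -0.3]
finger_gap: 0.082
```

```bash
python3 - <<'E'
from h import *
st();rel()
plan([(fr(.215),toolR(PH,.3),5)],-1)
E
```

```text
t 6.0 p [ 0.5156 -0.1067  0.2184] x [ 0.239  0.971 -0.003] z [ 0.207 -0.054 -0.977] F [ 0.4  0.1 -0.3] T [0.04 0.09 0.07] gap 0.082 q [-0.44  0.34  1.85  0.06  0.74 -0.24]
stand-rel x,y,z mm [-83.3  48.8 218.4] lean 0.216 tilt y 0.001 yaw err -0.018
frame L,x mm 202.7 -24.5
5
[[-9.8, 4.5, -2.9, -0.0168, -0.0004, 0.0037, -1],
[-9.8, 4.6, -2.8, -0.0168, -0.0004, 0.0037, -1],
[-9.8, 4.7, -2.7, -0.0168, -0.0004, 0.0037, -1],
[-9.8, 4.7, -2.6, -0.0168, -0.0004, 0.0037, -1],
[-9.8, 4.8, -2.6, -0.0168, -0.0004, 0.0037, -1]]
```

Call:
servo_tool --pt "-6 4.5 -3 -0.017 0 0.004 -1" --pt "-8 4.6 -3 -0.017 0 0.004 -1" --pt "-8 4.7 -3 -0.017 0 0.004 -1" --pt "-8 4.7 -3 -0.017 0 0.004 -1" --pt "-8 4.8 -3 -0.017 0 0.004 -1" --pt "0 0 0 0 0 0 -1" --pt "0 0 0 0 0 0 -1"

```text
t: 6.58
tcp_pos: [0.5163, -0.1533, 0.2335]
tool_rot: [0.788, 0.598, 0.09, 0.115]
force: [-0.3, 1.1, -1.9]
finger_gap: 0.084
```

```bash
python3 - <<'E'
from h import *
st();rel()
plan([(fr(.190),toolR(PH,.3),3)],-1)
a=manip.snapshot("scene");b=manip.snapshot("top")
crop(a,"s4.png",160,90,280,260,4);crop(b,"t4.png",240,130,350,210,6)
E
```

```text
t 6.58 p [ 0.5163 -0.1533  0.2335] x [0.268 0.963 0.004] z [ 0.278 -0.074 -0.958] F [-0.3  1.1 -1.9] T [ 0.03  0.23 -0.01] gap 0.084 q [-0.54  0.31  1.86  0.13  0.69 -0.36]
stand-rel x,y,z mm [-70.7   4.  233.5] lean 0.292 tilt y 0.0 yaw err 0.012
frame L,x mm 213.4 -8.0
3
[[-1.3, 2.7, 7.8, -0.0027, -0.0001, -0.0041, -1],
[-1.3, 2.7, 7.8, -0.0027, -0.0001, -0.0041, -1],
[-1.3, 2.7, 7.8, -0.0027, -0.0001, -0.0041, -1]]
```

View pics/s4.png

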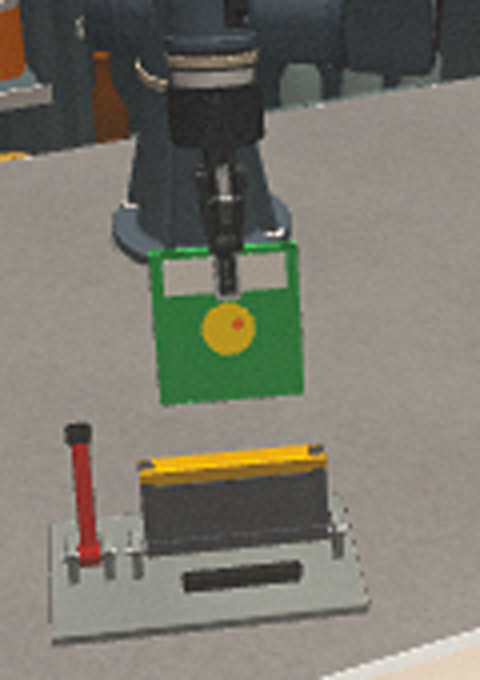

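View pics/t4.png

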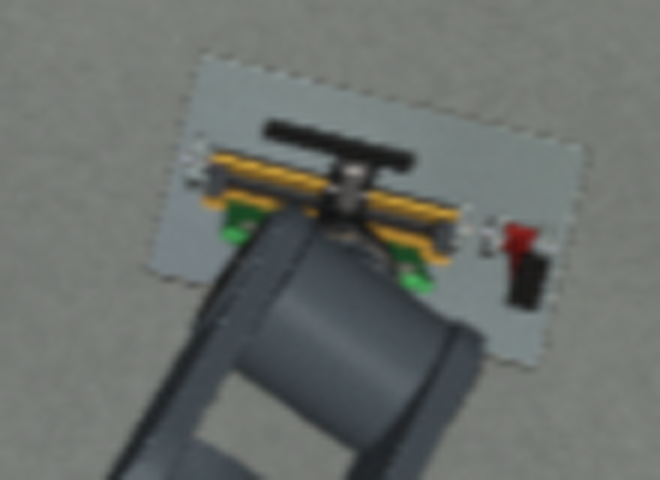

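Call:
servo_tool --pt "-1.3 2.7 8 -0.003 0 -0.004 -1" --pt "-1.3 2.7 8 -0.003 0 -0.004 -1" --pt "-1.3 2.7 8 -0.003 0 -0.004 -1" --pt "0 0 5 0 0 0 -1" --pt "0 0 0 0 0 0 -1"

```text
t: 7.1
tcp_pos: [0.5328, -0.1593, 0.2043]
tool_rot: [0.782, 0.605, 0.092, 0.118]
force: [-0.0, 0.4, -1.5]
finger_gap: 0.083
```

```bash
python3 - <<'E'
from h import *
st();rel()
plan([(fr(.168),toolR(PH,.3),3)],-1)
E
```

```text
t 7.1 p [ 0.5328 -0.1593  0.2043] x [0.252 0.968 0.001] z [ 0.286 -0.074 -0.955] F [-0.   0.4 -1.5] T [ 0.04  0.3  -0.01] gap 0.083 q [-0.54  0.38  1.86  0.14  0.62 -0.39]
stand-rel x,y,z mm [-53.2   2.4 204.3] lean 0.3 tilt y 0.002 yaw err -0.005
frame L,x mm 180.4 0.1
3
[[-0.8, 0.0, 4.1, 0.0, -0.0007, 0.0017, -1],
[-0.8, 0.0, 4.1, 0.0, -0.0007, 0.0017, -1],
[-0.8, 0.0, 4.1, 0.0, -0.0007, 0.0017, -1]]
```

Call:
servo_tool --pt "-0.8 0 5 0 -0.0007 0.002 -1" --pt "-0.8 0 5 0 -0.0007 0.002 -1" --pt "-0.6 0 5 0 0 0 -1" --pt "0 0 5 0 0 0 -1" --pt "0 0 5 0 0 0 -1" --pt "0 0 0 0 0 0 -1"

```text
t: 7.6
tcp_pos: [0.5399, -0.1634, 0.1767]
tool_rot: [0.784, 0.603, 0.091, 0.117]
force: [0.7, 0.3, -1.6]
finger_gap: 0.085
```

```bash
python3 - <<'E'
from h import *
st();rel()
a=manip.snapshot("scene");b=manip.snapshot("top")
crop(a,"s5.png",160,130,280,260,5);crop(b,"t5.png",240,130,350,210,6)
E
```

```text
t 7.6 p [ 0.5399 -0.1634  0.1767] x [0.256 0.967 0.001] z [ 0.284 -0.074 -0.956] F [ 0.7  0.3 -1.6] T [ 0.08  0.17 -0.03] gap 0.085 q [-0.54  0.44  1.87  0.15  0.56 -0.4 ]
stand-rel x,y,z mm [-45.3   0.3 176.7] lean 0.298 tilt y 0.001 yaw err -0.001
frame L,x mm 151.6 -0.5
```

View pics/s5.png

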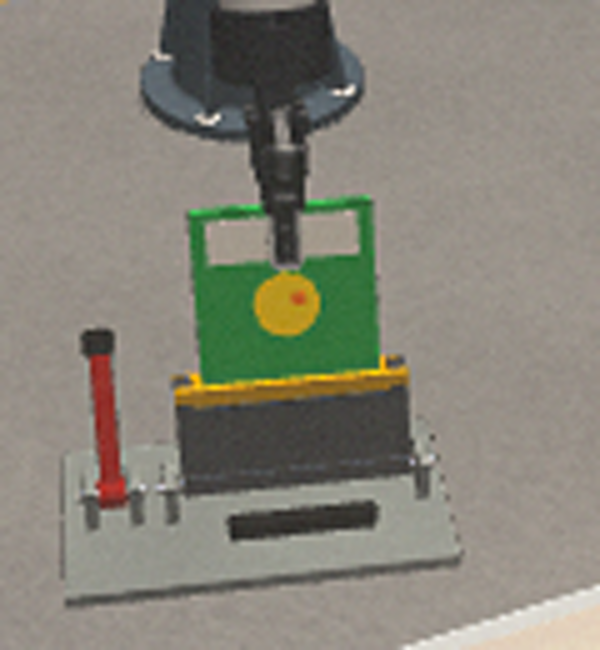

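View pics/t5.png

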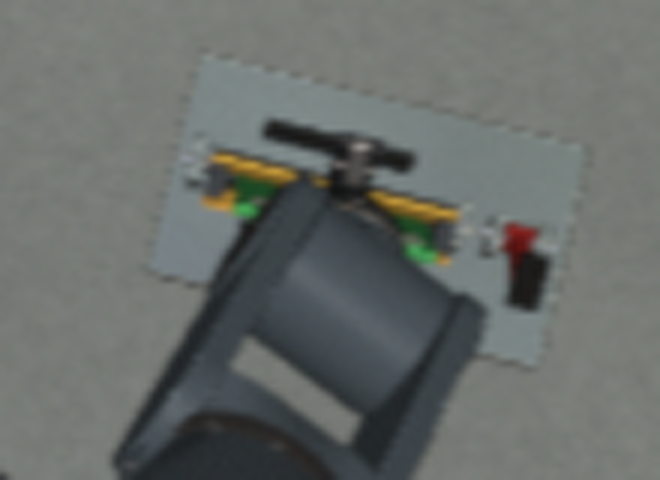

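Call:
servo_tool --pt "0 0 4 0 0 0 -1" --pt "0 0 4 0 0 0 -1" --pt "0 0 4 0 0 0 -1" --pt "0 0 4 0 0 0 -1"

```text
t: 8.03
tcp_pos: [0.5446, -0.1645, 0.1623]
tool_rot: [0.783, 0.603, 0.091, 0.118]
force: [-0.1, 1.0, -1.6]
finger_gap: 0.086
```

```bash
python3 - <<'E'
from h import *
st();rel()
E
```

```text
t 8.03 p [ 0.5446 -0.1645  0.1623] x [0.255 0.967 0.   ] z [ 0.285 -0.075 -0.955] F [-0.1  1.  -1.6] T [0.12 0.3  0.09] gap 0.086 q [-0.53  0.47  1.87  0.16  0.52 -0.4 ]
stand-rel x,y,z mm [-40.4   0.4 162.3] lean 0.3 tilt y 0.001 yaw err -0.002
frame L,x mm 136.4 -0.1
```

Call:
servo_tool --pt "0 0 4 0 0 0 -1" --pt "0 0 4 0 0 0 -1" --pt "0 0 4 0 0 0 -1" --pt "0 0 4 0 0 0 -1"

```text
t: 8.37
tcp_pos: [0.5493, -0.1656, 0.145]
tool_rot: [0.783, 0.603, 0.091, 0.118]
force: [-1.1, 0.2, -1.4]
finger_gap: 0.085
```

```bash
python3 - <<'E'
from h import *
st();rel()
E
```

```text
t 8.37 p [ 0.5493 -0.1656  0.145 ] x [0.255 0.967 0.001] z [ 0.285 -0.075 -0.956] F [-1.1  0.2 -1.4] T [ 0.1   0.31 -0.  ] gap 0.085 q [-0.53  0.5   1.87  0.17  0.49 -0.41]
stand-rel x,y,z mm [-35.6   0.6 145. ] lean 0.299 tilt y 0.001 yaw err -0.002
frame L,x mm 118.5 -0.6
```

Call:
servo_tool --pt "0 0 3.5 0 0 0 -1" --pt "0 0 3.5 0 0 0 -1" --pt "0 0 3.5 0 0 0 -1" --pt "0 0 3 0 0 0 -1"

```text
t: 8.7
tcp_pos: [0.5535, -0.1667, 0.13]
tool_rot: [0.784, 0.603, 0.091, 0.117]
force: [-0.2, 0.5, -1.1]
finger_gap: 0.085
```

```bash
python3 - <<'E'
from h import *
st();rel()
E
```

```text
t 8.7 p [ 0.5535 -0.1667  0.13  ] x [0.255 0.967 0.001] z [ 0.284 -0.074 -0.956] F [-0.2  0.5 -1.1] T [ 0.08  0.28 -0.01] gap 0.085 q [-0.53  0.53  1.87  0.18  0.46 -0.42]
stand-rel x,y,z mm [-31.3   0.6 130. ] lean 0.298 tilt y 0.001 yaw err -0.002
frame L,x mm 102.9 -0.9
```

Call:
servo_tool --pt "0 0 2 0 0 0 -1" --pt "0 0 2 0 0 0 -1" --pt "0 0 2 0 0 0 -1"

```text
t: 8.95
tcp_pos: [0.5552, -0.1669, 0.1258]
tool_rot: [0.783, 0.604, 0.091, 0.118]
force: [-15.6, 3.4, 37.8]
finger_gap: 0.082
```

```bash
python3 - <<'E'
from h import *
st();rel()
E
```

```text
t 8.95 p [ 0.5552 -0.1669  0.1258] x [0.255 0.967 0.001] z [ 0.285 -0.074 -0.956] F [-15.6   3.4  37.8] T [ 0.19  1.52 -0.13] gap 0.082 q [-0.53  0.54  1.87  0.18  0.45 -0.42]
stand-rel x,y,z mm [-29.6   0.8 125.8] lean 0.299 tilt y 0.001 yaw err -0.003
frame L,x mm 98.4 -0.5
```

Call:
servo_tool --pt "0 0 -0.5 0 0 0 -1" --pt "0 0 0 0 0 0 -0.4" --pt "0 0 0 0 0 0 -0.2" --pt "0 0 0 0 0 0 0" --pt "0 0 0 0 0 0 0"

```text
t: 9.37
tcp_pos: [0.5572, -0.1682, 0.1292]
tool_rot: [0.783, 0.603, 0.093, 0.121]
force: [0.2, 0.2, -0.4]
finger_gap: 0.502
```

```bash
python3 - <<'E'
from h import *
st();rel()
a=manip.snapshot("scene");b=manip.snapshot("top")
crop(a,"s6.png",160,130,280,260,5);crop(b,"t6.png",240,130,350,210,6)
E
```

```text
t 9.37 p [ 0.5572 -0.1682  0.1292] x [ 0.255  0.967 -0.001] z [ 0.291 -0.078 -0.953] F [ 0.2  0.2 -0.4] T [0.06 0.2  0.04] gap 0.502 q [-0.53  0.54  1.87  0.18  0.45 -0.42]
stand-rel x,y,z mm [-2.740e+01  1.000e-01  1.292e+02] lean 0.306 tilt y -0.001 yaw err -0.002
frame L,x mm 100.9 2.6
```

View pics/s6.png

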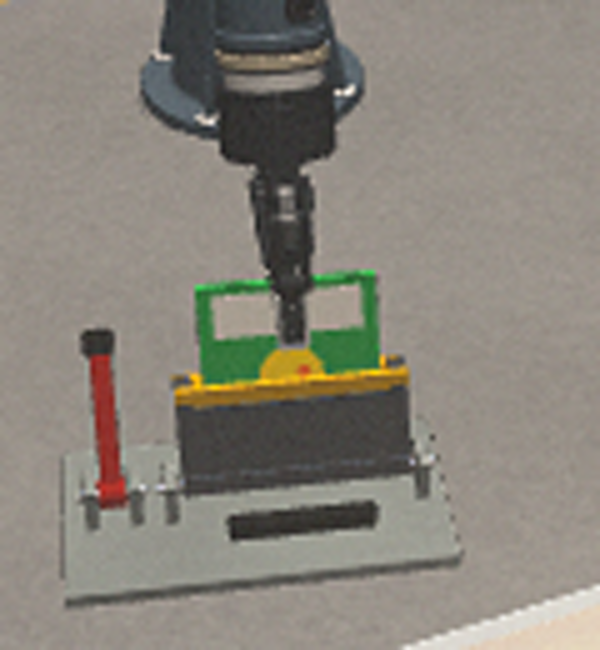

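```bash
cat >> h.py <<'E'
def sp(x,y,z):
    sx=np.array([np.sin(PH),-np.cos(PH),0]);yy=np.array([np.cos(PH),np.sin(PH),0])
    return np.array([O[0],O[1],0])+x*sx+y*yy+[0,0,z]
E
python3 - <<'E'
from h import *
plan([(fr(.2,x=.0026),toolR(PH,.3),5),(sp(-.105,-.130,.20),toolR(PH,0),9),(sp(-.105,-.130,.09),toolR(PH,0),6)],-1)
E
```

```text
20
[[0.0, 0.2, -19.8, 0.0011, 0.0001, 0.0005, -1],
[0.0, 0.1, -19.8, 0.0011, 0.0001, 0.0005, -1],
[0.0, 0.1, -19.8, 0.0011, 0.0001, 0.0005, -1],
[0.0, 0.1, -19.8, 0.0011, 0.0001, 0.0005, -1],
[0.0, 0.1, -19.8, 0.0011, 0.0001, 0.0005, -1],
[-14.4, -5.9, 0.9, 0.0333, 0.0, 0.0, -1],
[-14.4, -5.9, 1.1, 0.0333, 0.0, 0.0, -1],
[-14.4, -5.8, 1.3, 0.0333, 0.0, 0.0, -1],
[-14.4, -5.8, 1.5, 0.0333, 0.0, 0.0, -1],
[-14.4, -5.7, 1.7, 0.0333, 0.0, 0.0, -1],
[-14.4, -5.7, 1.9, 0.0333, 0.0, 0.0, -1],
[-14.4, -5.6, 2.1, 0.0333, 0.0, 0.0, -1],
[-14.4, -5.5, 2.3, 0.0333, 0.0, 0.0, -1],
[-14.4, -5.5, 2.5, 0.0333, 0.0, 0.0, -1],
[0.0, 0.0, 18.3, 0.0, 0.0, 0.0, -1],
[0.0, 0.0, 18.3, 0.0, 0.0, 0.0, -1],
[0.0, 0.0, 18.3, 0.0, 0.0, 0.0, -1],
[0.0, 0.0, 18.3, 0.0, 0.0, 0.0, -1],
[0.0, 0.0, 18.3, 0.0, 0.0, 0.0, -1],
[0.0, 0.0, 18.3, 0.0, 0.0, 0.0, -1]]
```

Call:
servo_tool --pt "0 0 -12 0 0 0 0" --pt "0 0 -20 0 0 0 0" --pt "0 0 -20 0 0 0 0" --pt "0 0 -20 0 0 0 0" --pt "0 0 -20 0 0 0 -1" --pt "0 0 -8 0 0 0 -1" --pt "-14 -6 1 0.033 0 0 -1" --pt "-14 -6 1 0.033 0 0 -1" --pt "-14 -6 1 0.033 0 0 -1" --pt "-14 -6 1.5 0.033 0 0 -1" --pt "-14 -6 1.7 0.033 0 0 -1" --pt "-14 -6 2 0.033 0 0 -1"

```text
t: 10.47
tcp_pos: [0.469, -0.2319, 0.2171]
tool_rot: [0.79, 0.611, 0.03, 0.041]
force: [0.5, 0.1, -0.5]
finger_gap: 0.002
```

```bash
python3 - <<'E'
from h import *
st();rel()
plan([(sp(-.105,-.130,.20),toolR(PH,0),5),(sp(-.105,-.130,.09),toolR(PH,0),6)],-1)
E
```

```text
t 10.47 p [ 0.469  -0.2319  0.2171] x [ 0.251  0.968 -0.002] z [ 0.097 -0.027 -0.995] F [ 0.5  0.1 -0.5] T [0.04 0.05 0.02] gap 0.002 q [-0.7   0.37  1.77  0.05  0.9  -0.47]
stand-rel x,y,z mm [-96.2 -84.1 217.1] lean 0.101 tilt y -0.002 yaw err -0.006
frame L,x mm 205.3 -37.2
11
[[-9.2, -2.2, 3.2, 0.0202, 0.0004, 0.0013, -1],
[-9.2, -2.1, 3.3, 0.0202, 0.0004, 0.0013, -1],
[-9.2, -2.0, 3.3, 0.0202, 0.0004, 0.0013, -1],
[-9.2, -1.9, 3.4, 0.0202, 0.0004, 0.0013, -1],
[-9.2, -1.8, 3.4, 0.0202, 0.0004, 0.0013, -1],
[0.0, 0.0, 18.3, 0.0, 0.0, 0.0, -1],
[0.0, 0.0, 18.3, 0.0, 0.0, 0.0, -1],
[0.0, 0.0, 18.3, 0.0, 0.0, 0.0, -1],
[0.0, 0.0, 18.3, 0.0, 0.0, 0.0, -1],
[0.0, 0.0, 18.3, 0.0, 0.0, 0.0, -1],
[0.0, 0.0, 18.3, 0.0, 0.0, 0.0, -1]]
```

Call:
servo_tool --pt "-9 -2 3 0.02 0 0.001 -1" --pt "-9 -2 3 0.02 0 0.001 -1" --pt "-9 -2 3 0.02 0 0.001 -1" --pt "-9 -2 3 0.02 0 0.001 -1" --pt "-8 -2 10 0.02 0 0.001 -1" --pt "0 0 18 0 0 0 -1" --pt "0 0 18 0 0 0 -1" --pt "0 0 18 0 0 0 -1" --pt "0 0 18 0 0 0 -1" --pt "0 0 12 0 0 0 -1" --pt "0 0 0 0 0 0 -1" --pt "0 0 0 0 0 0 -1"

```text
t: 11.47
tcp_pos: [0.4464, -0.2798, 0.1009]
tool_rot: [0.793, 0.609, -0.005, -0.004]
force: [-0.2, -0.0, 0.7]
finger_gap: 0.001
```

```bash
python3 - <<'E'
from h import *
st();rel()
plan([(sp(-.06,-.130,.09),toolR(PH,0),5)],-1)
a=manip.snapshot("scene");b=manip.snapshot("top")
crop(a,"s7.png",140,130,280,260,5);crop(b,"t7.png",240,130,350,210,6)
E
```

```text
t 11.47 p [ 0.4464 -0.2798  0.1009] x [ 0.259  0.966 -0.002] z [-0.013  0.001 -1.   ] F [-0.2 -0.   0.7] T [-0.01  0.    0.  ] gap 0.001 q [-0.77  0.6   1.78 -0.01  0.77 -0.5 ]
stand-rel x,y,z mm [-105.7 -136.3  100.9] lean -0.013 tilt y -0.002 yaw err 0.002
frame L,x mm 97.0 -80.6
5
[[1.3, 9.2, 2.1, -0.0025, 0.0004, -0.0003, -1],
[1.3, 9.2, 2.1, -0.0025, 0.0004, -0.0003, -1],
[1.3, 9.2, 2.1, -0.0025, 0.0004, -0.0003, -1],
[1.3, 9.1, 2.1, -0.0025, 0.0004, -0.0003, -1],
[1.3, 9.1, 2.1, -0.0025, 0.0004, -0.0003, -1]]
```

View pics/s7.png

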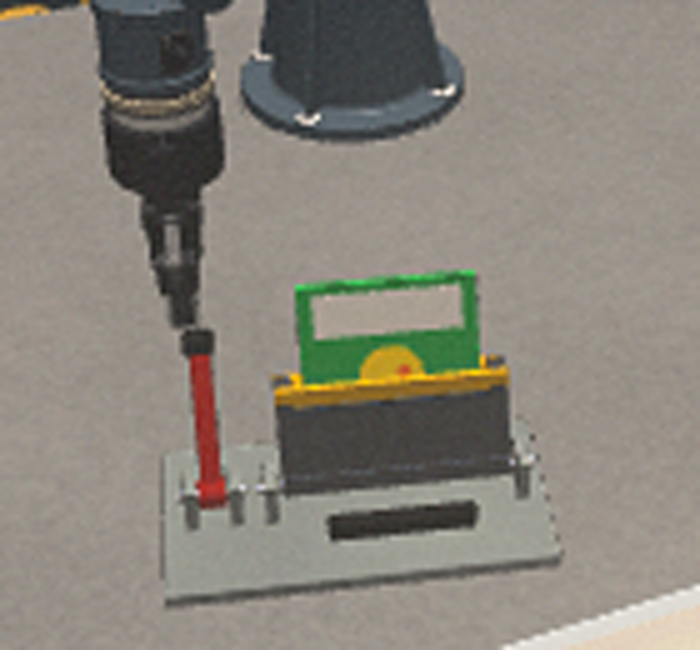

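View pics/t7.png

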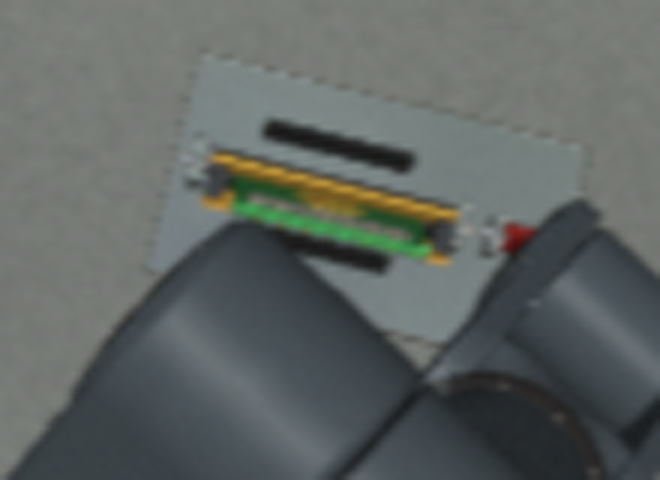

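Call:
servo_tool --pt "1.3 8 4 -0.003 0 0 -1" --pt "1.3 9 4 -0.003 0 0 -1" --pt "1.3 9 4 -0.003 0 0 -1" --pt "1 9 2 -0.003 0 0 -1" --pt "1 9 0 0 0 0 -1" --pt "1 9 0 0 0 0 -1" --pt "0 9 0 0 0 0 -1" --pt "0 9 0 0 0 0 -1"

```text
t: 12.23
tcp_pos: [0.5192, -0.2962, 0.1056]
tool_rot: [0.792, 0.611, -0.005, 0.006]
force: [-0.5, -0.2, 1.0]
finger_gap: -0.003
```

```bash
python3 - <<'E'
from h import *
st();rel()
plan([(sp(.015,-.130,.09),toolR(PH,0),6)],-1)
a=manip.snapshot("scene")
crop(a,"s8.png",140,130,280,260,5)
E
```

```text
t 12.23 p [ 0.5192 -0.2962  0.1056] x [ 0.253  0.967 -0.016] z [-0.001 -0.016 -1.   ] F [-0.5 -0.2  1. ] T [0.05 0.03 0.03] gap -0.003 q [-0.7   0.65  1.61 -0.02  0.87 -0.43]
stand-rel x,y,z mm [ -31.1 -133.3  105.6] lean 0.003 tilt y -0.016 yaw err -0.004
frame L,x mm 79.5 -8.0
6
[[0.6, 7.7, 2.6, 0.0004, 0.0026, 0.0006, -1],
[0.6, 7.7, 2.6, 0.0004, 0.0026, 0.0006, -1],
[0.6, 7.7, 2.6, 0.0004, 0.0026, 0.0006, -1],
[0.6, 7.7, 2.6, 0.0004, 0.0026, 0.0006, -1],
[0.6, 7.7, 2.6, 0.0004, 0.0026, 0.0006, -1],
[0.6, 7.7, 2.6, 0.0004, 0.0026, 0.0006, -1]]
```

View pics/s8.png

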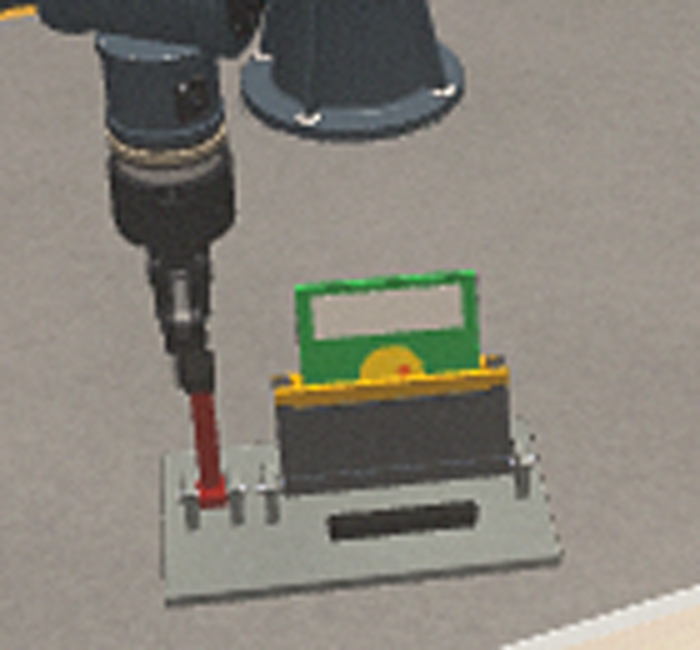

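Call:
servo_tool --pt "1 8 4 0 0.003 0 -1" --pt "1 8 4 0 0.003 0 -1" --pt "1 8 4 0 0.003 0 -1" --pt "1 8 4 0 0.003 0 -1" --pt "1 8 2 0 0.003 0 -1" --pt "1 8 2 0 0 0 -1"

```text
t: 12.78
tcp_pos: [0.5789, -0.3067, 0.0894]
tool_rot: [0.791, 0.612, 0.003, 0.01]
force: [-0.3, -0.2, 0.1]
finger_gap: -0.0
```

```bash
python3 - <<'E'
from h import *
st();rel()
a=manip.snapshot("scene")
crop(a,"s9.png",140,130,280,260,5)
E
```

```text
t 12.78 p [ 0.5789 -0.3067  0.0894] x [ 0.251  0.968 -0.007] z [ 0.017 -0.012 -1.   ] F [-0.3 -0.2  0.1] T [ 0.02  0.04 -0.01] gap -0.0 q [-0.66  0.73  1.48  0.    0.91 -0.41]
stand-rel x,y,z mm [  29.2 -128.2   89.4] lean 0.02 tilt y -0.007 yaw err -0.006
frame L,x mm 46.2 44.9
```

View pics/s9.png

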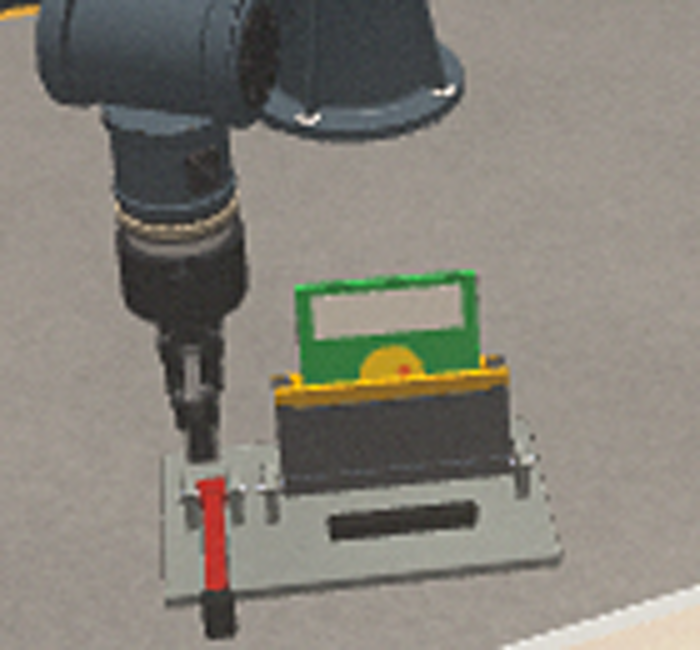

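```bash
python3 - <<'E'
from h import *
plan([(sp(.01,-.128,.25),toolR(PH,0.05),6),(fr(.22),toolR(PH,.3),8)],0)
E
```

```text
14
[[-0.2, -2.9, -26.9, -0.0047, 0.0012, 0.0011, 0],
[-0.1, -2.8, -26.9, -0.0047, 0.0012, 0.0011, 0],
[-0.1, -2.6, -26.9, -0.0047, 0.0012, 0.0011, 0],
[-0.1, -2.5, -26.9, -0.0047, 0.0012, 0.0011, 0],
[0.0, -2.4, -26.9, -0.0047, 0.0012, 0.0011, 0],
[0.0, -2.3, -27.0, -0.0047, 0.0012, 0.0011, 0],
[16.0, -9.4, 0.5, -0.0312, 0.0, 0.0, 0],
[16.0, -9.4, 0.2, -0.0312, 0.0, 0.0, 0],
[16.0, -9.4, -0.1, -0.0312, 0.0, 0.0, 0],
[16.0, -9.4, -0.4, -0.0313, 0.0, 0.0, 0],
[16.0, -9.4, -0.7, -0.0312, 0.0, 0.0, 0],
[16.0, -9.4, -1.0, -0.0312, 0.0, 0.0, 0],
[16.0, -9.3, -1.3, -0.0313, 0.0, 0.0, 0],
[16.0, -9.3, -1.5, -0.0312, 0.0, 0.0, 0]]
```

Call:
servo_tool --pt "0 -3 -27 -0.005 0.001 0.001 -1" --pt "0 -3 -27 -0.005 0.001 0.001 -1" --pt "0 -3 -27 -0.005 0.001 0.001 -1" --pt "0 -3 -27 -0.005 0.001 0.001 -0.5" --pt "0 -3 -27 -0.005 0.001 0.001 0" --pt "0 -3 -27 -0.005 0.001 0.001 0.1" --pt "16 -9.5 0 -0.031 0 0 0.1" --pt "16 -9.5 0 -0.031 0 0 0.1" --pt "16 -9.5 0 -0.031 0 0 0.1" --pt "16 -9.5 0 -0.031 0 0 0.1" --pt "16 -9.5 -0.5 -0.031 0 0 0.1" --pt "16 -9.5 -0.5 -0.031 0 0 0.1"

```text
t: 13.83
tcp_pos: [0.5283, -0.1924, 0.2456]
tool_rot: [0.788, 0.604, 0.073, 0.094]
force: [0.3, 0.6, -0.1]
finger_gap: 0.549
```

```bash
python3 - <<'E'
from h import *
st();rel()
plan([(fr(.21),toolR(PH,.3),5)],.1)
E
```

```text
t 13.83 p [ 0.5283 -0.1924  0.2456] x [0.259 0.966 0.001] z [ 0.229 -0.06  -0.972] F [ 0.3  0.6 -0.1] T [0.05 0.06 0.  ] gap 0.549 q [-0.59  0.34  1.75  0.11  0.83 -0.39]
stand-rel x,y,z mm [-49.1 -30.7 245.6] lean 0.239 tilt y 0.001 yaw err 0.002
frame L,x mm 218.5 16.3
5
[[6.1, -3.2, 1.9, -0.0123, -0.0001, -0.0005, 0.1],
[6.1, -3.2, 1.9, -0.0123, -0.0001, -0.0005, 0.1],
[6.1, -3.2, 1.8, -0.0123, -0.0001, -0.0005, 0.1],
[6.1, -3.2, 1.8, -0.0123, -0.0001, -0.0005, 0.1],
[6.1, -3.2, 1.7, -0.0123, -0.0001, -0.0005, 0.1]]
```

Call:
servo_tool --pt "5 -3 2 -0.012 0 0 0.1" --pt "5 -3 2 -0.012 0 0 0.1" --pt "5 -3 2 -0.012 0 0 0.1" --pt "5 -3 2 -0.012 0 0 0.1" --pt "5 -3 2 -0.012 0 0 0.1" --pt "0 0 0 0 0 0 0.1" --pt "0 0 0 0 0 0 0.1"

```text
t: 14.42
tcp_pos: [0.5161, -0.1556, 0.2284]
tool_rot: [0.784, 0.604, 0.09, 0.112]
force: [0.3, 0.6, 0.9]
finger_gap: 0.548
```

```bash
python3 - <<'E'
from h import *
st();rel()
plan([(fr(.15),toolR(PH,.3),6)],.1)
a=manip.snapshot("scene");b=manip.snapshot("top")
crop(a,"s10.png",140,130,280,260,5);crop(b,"t10.png",240,110,350,210,6)
E
```

```text
t 14.42 p [ 0.5161 -0.1556  0.2284] x [0.255 0.967 0.006] z [ 0.277 -0.067 -0.959] F [0.3 0.6 0.9] T [ 0.05  0.12 -0.05] gap 0.548 q [-0.55  0.32  1.86  0.14  0.69 -0.39]
stand-rel x,y,z mm [-70.2   1.7 228.4] lean 0.288 tilt y 0.006 yaw err -0.003
frame L,x mm 208.4 -9.1
6
[[-0.3, 1.6, 9.7, -0.0019, -0.0011, 0.0001, 0.1],
[-0.3, 1.6, 9.7, -0.0019, -0.0011, 0.0001, 0.1],
[-0.3, 1.6, 9.7, -0.0019, -0.0011, 0.0001, 0.1],
[-0.3, 1.6, 9.7, -0.0019, -0.0011, 0.0001, 0.1],
[-0.3, 1.5, 9.7, -0.0019, -0.0011, 0.0001, 0.1],
[-0.3, 1.5, 9.7, -0.0019, -0.0011, 0.0001, 0.1]]
```

View pics/s10.png

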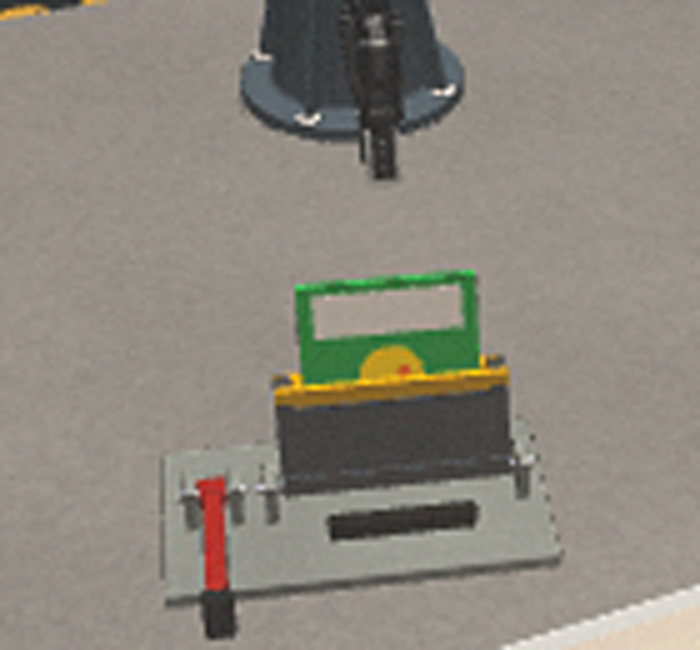

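View pics/t10.png

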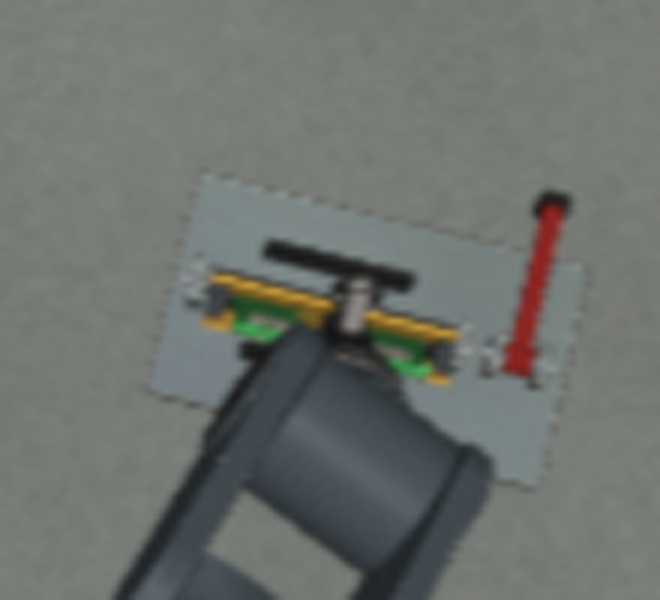

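Call:
servo_tool --pt "0 3 7 -0.004 -0.002 0 0.1" --pt "0 3 7 -0.004 -0.002 0 0.1" --pt "0 3 7 -0.004 -0.002 0 0.1" --pt "0 0 0 0 0 0 0.1"

```text
t: 14.85
tcp_pos: [0.5337, -0.1621, 0.2104]
tool_rot: [0.784, 0.602, 0.092, 0.121]
force: [0.1, 0.4, -0.3]
finger_gap: 0.548
```

```bash
python3 - <<'E'
from h import *
st();rel()
plan([(fr(.10),toolR(PH,.3),9)],.1)
E
```

```text
t 14.85 p [ 0.5337 -0.1621  0.2104] x [ 0.258  0.966 -0.002] z [ 0.29  -0.079 -0.954] F [ 0.1  0.4 -0.3] T [0.02 0.12 0.04] gap 0.548 q [-0.54  0.37  1.85  0.14  0.63 -0.38]
stand-rel x,y,z mm [-5.160e+01 -1.000e-01  2.104e+02] lean 0.305 tilt y -0.002 yaw err 0.001
frame L,x mm 185.7 3.4
9
[[0.0, -0.4, 9.5, 0.0006, 0.0002, -0.0001, 0.1],
[0.0, -0.4, 9.5, 0.0006, 0.0002, -0.0001, 0.1],
[0.0, -0.4, 9.5, 0.0006, 0.0002, -0.0001, 0.1],
[0.0, -0.4, 9.5, 0.0006, 0.0002, -0.0001, 0.1],
[0.0, -0.4, 9.5, 0.0006, 0.0002, -0.0001, 0.1],
[0.0, -0.4, 9.5, 0.0006, 0.0002, -0.0001, 0.1],
[0.0, -0.4, 9.5, 0.0006, 0.0002, -0.0001, 0.1],
[0.0, -0.4, 9.5, 0.0006, 0.0002, -0.0001, 0.1],
[0.0, -0.4, 9.5, 0.0006, 0.0002, -0.0001, 0.1]]
```

Call:
servo_tool --pt "0 -0.5 9.5 0.001 0 0 0.1" --pt "0 -0.5 9.5 0.001 0 0 0.1" --pt "0 -0.5 9.5 0.001 0 0 0.1" --pt "0 -0.5 9.5 0.001 0 0 0.1" --pt "0 -0.5 9.5 0.001 0 0 0.1" --pt "0 -0.5 9.5 0 0 0 0.1" --pt "0 -0.5 9.5 0 0 0 0.1" --pt "0 -0.5 7 0 0 0 0.1" --pt "0 0 3 0 0 0 0.1" --pt "0 0 0 0 0 0 0.1"

```text
t: 15.68
tcp_pos: [0.5535, -0.1677, 0.1252]
tool_rot: [0.785, 0.602, 0.089, 0.117]
force: [-0.3, -0.6, 0.2]
finger_gap: 0.549
```

```bash
python3 - <<'E'
from h import *
st();rel()
plan([(fr(.10),toolR(PH,.3),1)],.1)
E
```

```text
t 15.68 p [ 0.5535 -0.1677  0.1252] x [ 0.258  0.966 -0.001] z [ 0.281 -0.076 -0.957] F [-0.3 -0.6  0.2] T [0.06 0.14 0.03] gap 0.549 q [-0.53  0.54  1.87  0.18  0.45 -0.41]
stand-rel x,y,z mm [-31.   -0.4 125.2] lean 0.295 tilt y -0.001 yaw err 0.001
frame L,x mm 98.2 -2.1
1
[[0.4, 2.1, -1.8, -0.005, 0.001, -0.0012, 0.1]]
```

Call:
servo_tool --pt "0 1.6 -1 -0.005 0 0 0.1" --pt "0 0 0 0 0 0 -0.5" --pt "0 0 0 0 0 0 -1" --pt "0 0 0 0 0 0 -1" --pt "0 0 0 0 0 0 -1" --pt "0 0 0 0 0 0 -1" --pt "0 0 0 0 0 0 -1" --grip_force 60

```text
t: 16.27
tcp_pos: [0.554, -0.1675, 0.1277]
tool_rot: [0.784, 0.602, 0.091, 0.119]
force: [0.5, 1.2, -1.5]
finger_gap: 0.084
```

```bash
python3 - <<'E'
from h import *
st();rel()
L=.099
plan([(fr(L,.3*(1-i/12)),toolR(PH,.3*(1-i/12)),1) for i in range(1,13)],-1)
E
```

```text
t 16.27 p [ 0.554  -0.1675  0.1277] x [ 0.258  0.966 -0.001] z [ 0.285 -0.077 -0.955] F [ 0.5  1.2 -1.5] T [0.04 0.25 0.02] gap 0.084 q [-0.53  0.54  1.87  0.18  0.45 -0.42]
stand-rel x,y,z mm [-3.060e+01 -1.000e-01  1.277e+02] lean 0.3 tilt y -0.001 yaw err 0.0
frame L,x mm 100.5 -1.0
12
[[0.1, 3.5, 1.6, 0.0249, 0.0008, -0.0003, -1],
[0.0, 2.5, 0.0, 0.025, 0.0, 0.0, -1],
[0.0, 2.5, 0.0, 0.025, 0.0, 0.0, -1],
[0.0, 2.5, 0.0, 0.025, 0.0, 0.0, -1],
[0.0, 2.5, 0.0, 0.025, 0.0, 0.0, -1],
[0.0, 2.5, 0.0, 0.025, 0.0, 0.0, -1],
[0.0, 2.5, 0.0, 0.025, 0.0, 0.0, -1],
[0.0, 2.5, 0.0, 0.025, 0.0, 0.0, -1],
[0.0, 2.5, 0.0, 0.025, 0.0, 0.0, -1],
[0.0, 2.5, 0.0, 0.025, 0.0, 0.0, -1],
[0.0, 2.5, 0.0, 0.025, 0.0, 0.0, -1],
[0.0, 2.5, 0.0, 0.025, 0.0, 0.0, -1]]
```

Call:
servo_tool --pt "0 2.5 0.2 0.025 0 0 -1" --pt "0 2.5 0.2 0.025 0 0 -1" --pt "0 2.5 0.2 0.025 0 0 -1" --pt "0 2.5 0.2 0.025 0 0 -1"

```text
t: 16.6
tcp_pos: [0.5613, -0.169, 0.1293]
tool_rot: [0.789, 0.606, 0.059, 0.077]
force: [-0.1, 0.7, -1.5]
finger_gap: 0.084
```

```bash
cat >> h.py <<'E'
def arc(n,end=0.,L=None,x=-.0007):
    rel();s=manip.sense();sx=np.array([np.sin(PH),-np.cos(PH),0]);p=s["tcp_pos"]-O;a=p@sx;r=np.hypot(a,p[2])
    print("hinge-radius mm",round(r*1000,1),"angle about hinge",round(float(np.arctan2(-a,p[2])),3))
    l=float(np.arcsin(Ro.from_quat(s["tool_rot"]).as_matrix()[:,2]@sx));L=L or .0995
    plan([(fr(L,l+(end-l)*i/n,x=x),toolR(PH,l+(end-l)*i/n),1) for i in range(1,n+1)],-1)
E
python3 - <<'E'
from h import *
st();arc(8)
E
```

```text
t 16.6 p [ 0.5613 -0.169   0.1293] x [ 0.258  0.966 -0.   ] z [ 0.185 -0.05  -0.981] F [-0.1  0.7 -1.5] T [0.09 0.07 0.11] gap 0.084 q [-0.51  0.56  1.77  0.08  0.63 -0.31]
stand-rel x,y,z mm [-23.2   0.3 129.3] lean 0.193 tilt y -0.0 yaw err 0.001
frame L,x mm 99.8 6.6
hinge-radius mm 100.1 angle about hinge 0.234
8
[[-0.3, 5.8, 0.5, 0.0241, 0.0005, -0.0009, -1],
[0.0, 2.4, 0.0, 0.0241, 0.0, 0.0, -1],
[0.0, 2.4, 0.0, 0.0241, 0.0, 0.0, -1],
[0.0, 2.4, 0.0, 0.0241, 0.0, 0.0, -1],
[0.0, 2.4, 0.0, 0.0241, 0.0, 0.0, -1],
[0.0, 2.4, 0.0, 0.0241, 0.0, 0.0, -1],
[0.0, 2.4, 0.0, 0.0241, 0.0, 0.0, -1],
[0.0, 2.4, 0.0, 0.0241, 0.0, 0.0, -1]]
```

Call:
servo_tool --pt "0 3.5 0.3 0.022 0 0 -1" --pt "0 3 0.2 0.022 0 0 -1" --pt "0 2.8 0.2 0.024 0 0 -1" --pt "0 2.6 0.2 0.024 0 0 -1" --pt "0 2.6 0.2 0.024 0 0 -1"

```text
t: 17.02
tcp_pos: [0.5741, -0.1723, 0.131]
tool_rot: [0.792, 0.609, 0.02, 0.027]
force: [-0.9, -0.6, -0.5]
finger_gap: 0.087
```

```bash
python3 - <<'E'
from h import *
st();arc(3)
E
```

```text
t 17.02 p [ 0.5741 -0.1723  0.131 ] x [ 0.257  0.966 -0.001] z [ 0.066 -0.018 -0.998] F [-0.9 -0.6 -0.5] T [ 0.05  0.21 -0.02] gap 0.087 q [-0.48  0.6   1.64  0.02  0.83 -0.24]
stand-rel x,y,z mm [-10.    0.5 131. ] lean 0.068 tilt y -0.001 yaw err 0.0
frame L,x mm 97.6 19.8
hinge-radius mm 99.5 angle about hinge 0.1
3
[[-0.5, 4.7, 0.0, 0.0228, 0.0009, -0.0002, -1],
[0.0, 2.3, 0.0, 0.0228, 0.0, 0.0, -1],
[0.0, 2.3, 0.0, 0.0228, 0.0, 0.0, -1]]
```

Call:
servo_tool --pt "0 3.2 0.3 0.02 0 0 -1" --pt "0 3 0.3 0.02 0 0 -1" --pt "0 3 0.3 0.02 0 0 -1" --pt "0 0 0.3 0 0 0 -1" --pt "0 0 0 0 0 0 -1"

```text
t: 17.43
tcp_pos: [0.5832, -0.1747, 0.1312]
tool_rot: [0.793, 0.61, 0.001, 0.002]
force: [-1.0, 0.3, 0.1]
finger_gap: 0.083
```

```bash
python3 - <<'E'
from h import *
st();arc(1)
a=manip.snapshot("scene");b=manip.snapshot("top")
crop(a,"s11.png",140,130,280,260,5);crop(b,"t11.png",240,110,350,210,6)
E
```

```text
t 17.43 p [ 0.5832 -0.1747  0.1312] x [ 0.256  0.967 -0.002] z [ 0.003 -0.002 -1.   ] F [-1.   0.3  0.1] T [-0.02  0.26  0.1 ] gap 0.083 q [-0.47  0.63  1.57 -0.    0.94 -0.21]
stand-rel x,y,z mm [ -0.5   0.5 131.2] lean 0.004 tilt y -0.002 yaw err -0.001
frame L,x mm 94.9 28.8
hinge-radius mm 99.2 angle about hinge 0.005
1
[[-0.5, -0.2, -0.3, 0.0037, 0.0015, 0.0007, -1]]
```

View pics/s11.png

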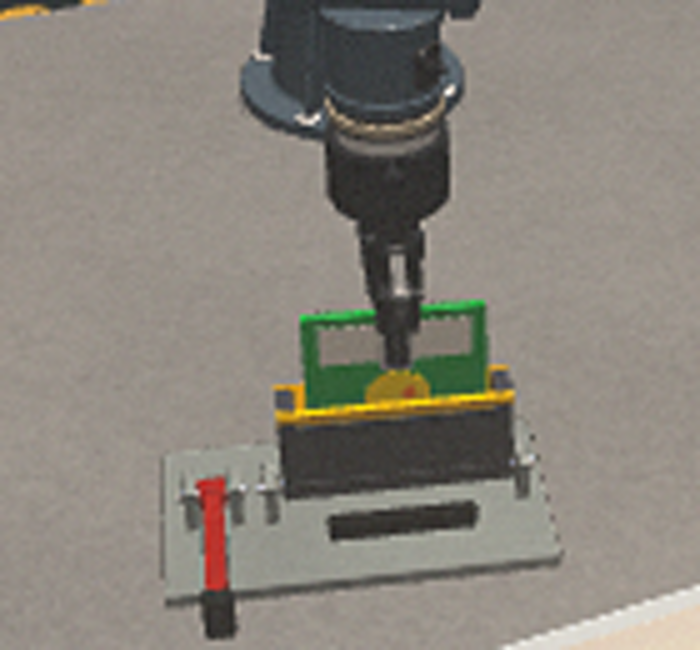

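View pics/t11.png

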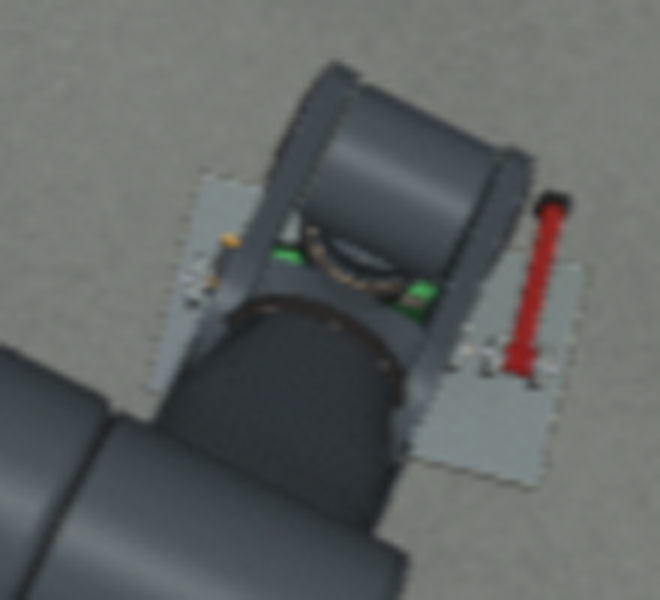

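Call:
servo_tool --pt "0 0 1 0 0 0 -1" --pt "0 0 1.5 0 0 0 -1"

```text
t: 17.7
tcp_pos: [0.5834, -0.1747, 0.1311]
tool_rot: [0.793, 0.61, 0.001, 0.003]
force: [-1.4, 0.8, 12.0]
finger_gap: 0.089
```

```bash
python3 - <<'E'
from h import *
st();rel()
a=manip.snapshot("scene");crop(a,"s12.png",185,190,255,240,11)
for l in(-.05,0,.05,.3):
    print(l,[(np.array(proj(a,fr(.076,l,y=y)))-[185,190]+.5)*11-.5 for y in(-.072,.072)])
crop_=a["frame"]
import pickle;a0,b0=pickle.load(open("s0.pkl","rb"));crop(a0,"s0z.png",185,190,255,240,11)
E
```

```text
t 17.7 p [ 0.5834 -0.1747  0.1311] x [ 0.257  0.967 -0.002] z [ 0.006 -0.003 -1.   ] F [-1.4  0.8 12. ] T [0.23 0.71 0.03] gap 0.089 q [-0.47  0.63  1.57 -0.    0.94 -0.21]
stand-rel x,y,z mm [ -0.4   0.5 131.1] lean 0.007 tilt y -0.002 yaw err -0.001
frame L,x mm 94.8 28.9
-0.05 [array([133.2848864 , 232.43856432]), array([612.07505685, 187.40577278])]
0 [array([132.50146887, 224.39805626]), array([610.22518427, 179.5972074 ])]
0.05 [array([131.76354606, 216.89556678]), array([608.38538734, 172.32060094])]
0.3 [array([128.80990251, 187.97174708]), array([599.50662553, 144.41760137])]
```

View pics/s12.png

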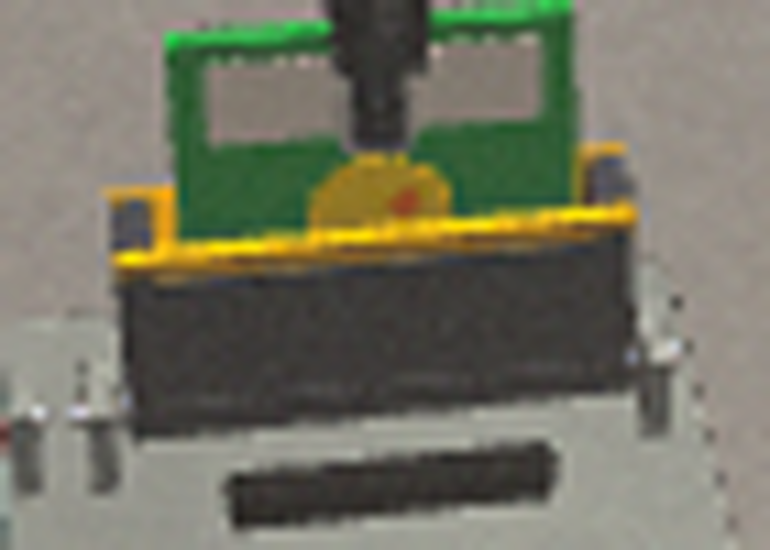

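View pics/s0z.png

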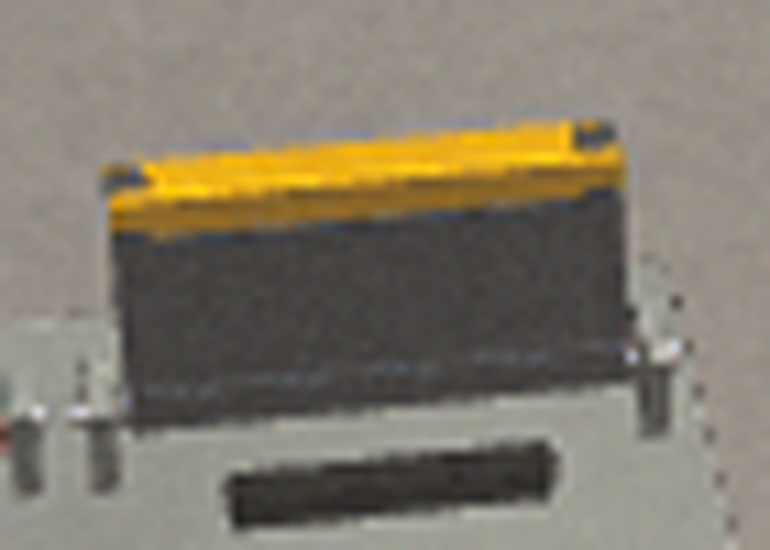

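```bash
python3 - <<'E'
from h import *
import pickle
a0,b0=pickle.load(open("s0.pkl","rb"))
pr=lambda P:np.round((np.array(proj(a0,P))-[185,190]+.5)*11-.5,0)
for y in(-.1,-.09,.08,.09):print("hinge y",y,pr(sp(0,y,.032)),"base mid",pr(sp(0,y,.012)))
a=manip.snapshot("scene")
print("base front edge",[np.round(proj(a,sp(.075,y,.012)),1) for y in(-.16,-.05,.05,.102)])
print("base front bottom",[np.round(proj(a,sp(.075,y,.0)),1) for y in(-.16,-.05,.05,.102)])
crop(a,"s13.png",165,205,260,260,8)
print("crop8 front edge",[np.round((np.array(proj(a,sp(x,y,.012)))-[165,205]+.5)*8-.5,0) for x,y in((.075,-.16),(.075,.102),(-.075,-.16),(-.075,.102))])
print("crop8 hinge",[np.round((np.array(proj(a,sp(0,y,.032)))-[165,205]+.5)*8-.5,0) for y in(-.14,-.11,-.09,.085)])
E
```

```text
hinge y -0.1 [ 57. 428.] base mid [ 62. 477.]
hinge y -0.09 [ 90. 424.] base mid [ 95. 474.]
hinge y 0.08 [636. 370.] base mid [636. 418.]
hinge y 0.09 [668. 366.] base mid [667. 415.]
base front edge [array([172.6, 250. ]), array([206.6, 246.3]), array([236.9, 243.1]), array([252.3, 241.4])]
base front bottom [array([173. , 252.7]), array([206.8, 249. ]), array([236.9, 245.8]), array([252.3, 244.1])]
crop8 front edge [array([ 64., 364.]), array([702., 295.]), array([ 60., 129.]), array([645.,  73.])]
crop8 hinge [array([106., 201.]), array([178., 193.]), array([225., 189.]), array([634., 148.])]
```

View pics/s13.png

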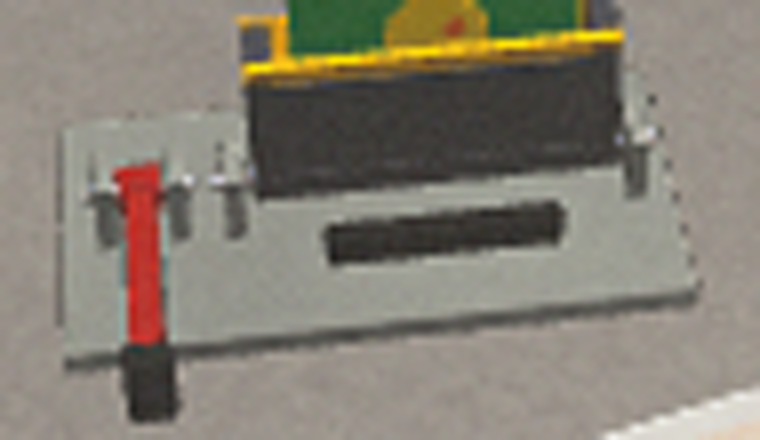

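```bash
cat > lean.py <<'E'
from h import *
import pickle
from scipy.optimize import brentq
a0,_=pickle.load(open("s0.pkl","rb"))
def edge(d,lo,hi):
    h=d["frame"].astype(float);sat=h.max(2)-h.min(2)  # yellow: high chroma
    out=[]
    for u in range(198,204):
        c=sat[lo:hi,u];i=[k for k in range(len(c)-1) if c[k]>=60>c[k+1]][-1]
        out.append((u,lo+i+(c[i]-60)/(c[i]-c[i+1])))
    return np.array(out)
def lean(a):
    e0=edge(a0,200,218);e1=edge(a,200,222)
    d=np.mean(e1[:,1]-e0[:,1])
    f=lambda l,L,x:(np.array(proj(a0,fr(L,l,y=-.055,x=x)))-np.array(proj(a0,fr(L,.3,y=-.055,x=x))))
    for L,x in((.07,.007),(.07,.010),(.074,.012)):
        # correct for sideways image motion along the sloped edge (slope ~ -0.094)
        g=lambda l:(f(l,L,x)[1]+.094*f(l,L,x)[0])-d
        print("dv",round(d,2),"L,x",L,x,"lean",round(brentq(g,-.3,.35),3))
E
python3 - <<'E'
from lean import *
a=manip.snapshot("scene");lean(a);print(edge(a0,200,218)[:,1].round(1),edge(a,200,222)[:,1].round(1))
E
```

```text
dv 4.12 L,x 0.07 0.007 lean -0.029
dv 4.12 L,x 0.07 0.01 lean -0.012
dv 4.12 L,x 0.074 0.012 lean 0.009
[210.5 210.9 210.8 210.5 210.5 210.4] [214.6 215.2 214.6 214.7 214.7 214.7]
```

```bash
cat >> lean.py <<'E'
def top(d,us):
    h=d["frame"].astype(float);sat=h.max(2)-h.min(2);out=[]
    for u in us:
        c=sat[198:214,u];k=[k for k in range(len(c)-1) if c[k]<60<=c[k+1]]
        if k:out.append((u,198+k[0]+(60-c[k[0]])/(c[k[0]+1]-c[k[0]])))
    return np.array(out)
def lean2(a):
    e0=top(a0,range(201,236));e0=np.polyfit(e0[:,0],e0[:,1],1)
    e1=top(a,[196,197,198,199,200])
    d=np.mean(e1[:,1]-np.polyval(e0,e1[:,0]))
    s=e0[0]
    for x in(-.011,-.013,-.015):
        f=lambda l:np.array(proj(a0,fr(.076,l,y=-.068,x=x)))-np.array(proj(a0,fr(.076,.3,y=-.068,x=x)))
        print("back lip dv",round(d,2),x,round(brentq(lambda l:f(l)[1]-s*f(l)[0]-d,-.3,.35),3))
    print(e0,e1.round(1).tolist())
E
python3 - <<'E'
from lean import *
a=manip.snapshot("scene");lean2(a)
E
```

```text
back lip dv 2.47 -0.011 -0.004
back lip dv 2.47 -0.013 -0.019
back lip dv 2.47 -0.015 -0.035
[-9.29934384e-02  2.22306635e+02] [[196.0, 206.5], [197.0, 206.5], [198.0, 206.3], [199.0, 206.3], [200.0, 206.2]]
```

Call:
servo_tool --pt "0 -1.3 0.3 -0.015 0 0 -1" --pt "0 -1.3 0.3 -0.015 0 0 -1" --pt "0 0 0.3 0 0 0 -1" --pt "0 0 0.3 0 0 0 -1" --pt "0 0 0.3 0 0 0 -1" --pt "0 0 0.3 0 0 0 -1"

```text
t: 18.4
tcp_pos: [0.5799, -0.1738, 0.1312]
tool_rot: [0.793, 0.609, 0.012, 0.017]
force: [-1.7, 0.4, 4.9]
finger_gap: 0.086
```

```bash
python3 - <<'E'
from lean import *
st();rel()
a=manip.snapshot("scene");lean2(a);lean(a);crop(a,"s14.png",185,190,255,240,11)
E
```

```text
t 18.4 p [ 0.5799 -0.1738  0.1312] x [ 0.257  0.966 -0.002] z [ 0.04  -0.013 -0.999] F [-1.7  0.4  4.9] T [0.15 0.37 0.08] gap 0.086 q [-0.48  0.61  1.6   0.01  0.88 -0.23]
stand-rel x,y,z mm [ -4.    0.5 131.2] lean 0.042 tilt y -0.002 yaw err -0.0
frame L,x mm 96.0 25.5
back lip dv 2.22 -0.011 0.018
back lip dv 2.22 -0.013 0.004
back lip dv 2.22 -0.015 -0.012
[-9.29934384e-02  2.22306635e+02] [[196.0, 206.3], [197.0, 206.3], [198.0, 206.2], [199.0, 205.8], [200.0, 205.8]]
dv 3.68 L,x 0.07 0.007 lean -0.001
dv 3.68 L,x 0.07 0.01 lean 0.016
dv 3.68 L,x 0.074 0.012 lean 0.035
```

View pics/s14.png

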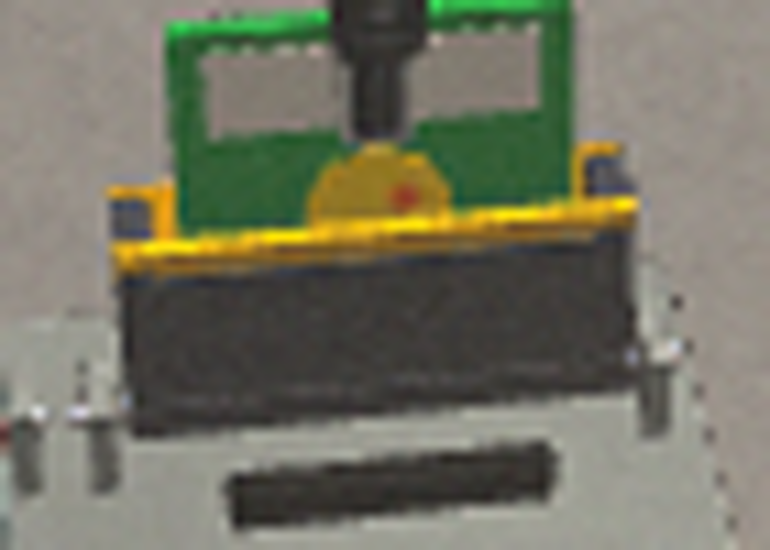

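Call:
servo_tool --pt "0 0 0.5 0 0 0 -1" --pt "0 0 0.5 0 0 0 -1" --pt "0 0 0.5 0 0 0 -1" --pt "0 0 0.5 0 0 0 -1" --pt "0 0 0.5 0 0 0 -1" --pt "0 0 0.5 0 0 0 -1"

```text
t: 18.95
tcp_pos: [0.5801, -0.1739, 0.1312]
tool_rot: [0.792, 0.61, 0.012, 0.017]
force: [-3.0, 0.2, 6.0]
finger_gap: 0.089
```

```bash
python3 - <<'E'
from lean import *
for i in range(3):
    st();rel();a=manip.snapshot("scene");lean2(a);lean(a)
print(manip.sense()["qd"].round(4));cv2.imwrite("pics/s15.png",a["frame"][:,:,::-1])
b=manip.snapshot("top");cv2.imwrite("pics/t15.png",b["frame"][:,:,::-1])
E
```

```text
t 18.95 p [ 0.5801 -0.1739  0.1312] x [ 0.257  0.967 -0.002] z [ 0.039 -0.013 -0.999] F [-3.   0.2  6. ] T [0.17 0.49 0.02] gap 0.089 q [-0.48  0.61  1.6   0.01  0.88 -0.22]
stand-rel x,y,z mm [ -3.7   0.5 131.2] lean 0.041 tilt y -0.002 yaw err -0.001
frame L,x mm 95.9 25.8
back lip dv 2.3 -0.011 0.011
back lip dv 2.3 -0.013 -0.004
back lip dv 2.3 -0.015 -0.019
[-9.29934384e-02  2.22306635e+02] [[196.0, 206.3], [197.0, 206.4], [198.0, 206.2], [199.0, 206.2], [200.0, 205.8]]
dv 3.77 L,x 0.07 0.007 lean -0.007
dv 3.77 L,x 0.07 0.01 lean 0.01
dv 3.77 L,x 0.074 0.012 lean 0.029
t 19.0 p [ 0.5801 -0.1739  0.1312] x [ 0.257  0.967 -0.002] z [ 0.039 -0.013 -0.999] F [-1.8  0.7  6. ] T [0.18 0.56 0.07] gap 0.087 q [-0.48  0.61  1.6   0.01  0.88 -0.22]
stand-rel x,y,z mm [ -3.7   0.5 131.2] lean 0.041 tilt y -0.002 yaw err -0.0
frame L,x mm 95.9 25.8
back lip dv 2.3 -0.011 0.011
back lip dv 2.3 -0.013 -0.004
back lip dv 2.3 -0.015 -0.02
[-9.29934384e-02  2.22306635e+02] [[196.0, 206.3], [197.0, 206.4], [198.0, 206.3], [199.0, 206.2], [200.0, 205.8]]
dv 3.77 L,x 0.07 0.007 lean -0.007
dv 3.77 L,x 0.07 0.01 lean 0.01
dv 3.77 L,x 0.074 0.012 lean 0.029
t 19.05 p [ 0.5801 -0.1739  0.1312] x [ 0.257  0.967 -0.002] z [ 0.039 -0.013 -0.999] F [-2.4  0.9  6. ] T [ 0.13  0.52 -0.02] gap 0.085 q [-0.48  0.61  1.6   0.01  0.88 -0.22]
stand-rel x,y,z mm [ -3.7   0.5 131.2] lean 0.041 tilt y -0.002 yaw err -0.0
frame L,x mm 95.9 25.8
back lip dv 2.3 -0.011 0.011
back lip dv 2.3 -0.013 -0.004
back lip dv 2.3 -0.015 -0.02
[-9.29934384e-02  2.22306635e+02] [[196.0, 206.3], [197.0, 206.4], [198.0, 206.2], [199.0, 206.2], [200.0, 205.8]]
dv 3.78 L,x 0.07 0.007 lean -0.007
dv 3.78 L,x 0.07 0.01 lean 0.009
dv 3.78 L,x 0.074 0.012 lean 0.029
[ 0.0013 -0.0011 -0.0024  0.0005 -0.0006  0.0001]
```

View pics/s15.png

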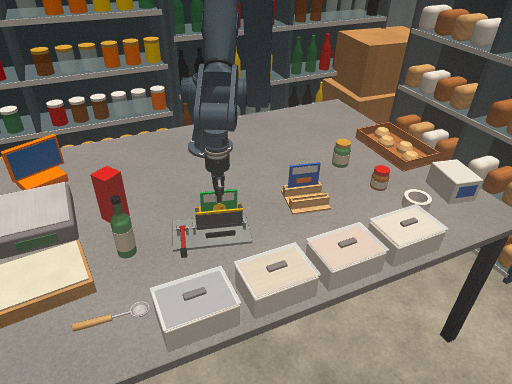

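View pics/t15.png

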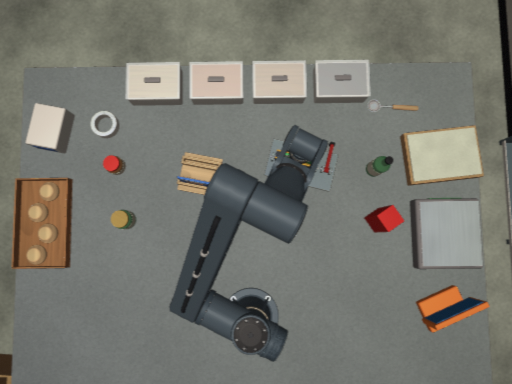

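The frame reads upright (about 0 ± 0.02 rad) and isn't moving. The leg is flat on the customers' side, the plate is seated with light pressure on the slot floor, and everything else is where it started.

```bash
python3 -c "
from station import manip
print(manip.sign_off())"
```

```text
the job is handed in; nothing more can be done
None
```

The job is done and handed in at about 19 s. The green plate is in the frame's slot, the red leg is flat on the counter on the customers' side, and the arm is still holding the board upright.

- **Plate:** It went in lower edge first until it met the slot floor, with about 40 N of wrist force. At the end it still rested on the floor with about 6 N of light pressure.
- **Leg:** Both camera views after the push show it flat, pointing to the customers' side.
- **Board:** In the last three readings the joint speeds were near zero. Two image checks of the frame's lean read between -0.02 and +0.03 rad. They depend on lip dimensions I had to assume, so take it as upright to within roughly 0.03 rad.
- **Disagreements:** A cruder check by the post tops had suggested the frame was leaning up to 0.065 rad forward, so I moved it back by about 0.025 rad. The tool, and so the plate, now leans back about 0.04 rad, which takes up the play in the slot. The scene camera also sits about 0.5–1 pixel off my fit of the stand.
- **Other items:** The last pictures show the blue plate, jars, bottle and carton where they started.

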